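# Cups onto the revolving stand, splash guard up

## Robot

A 7-joint arm with a two-finger parallel gripper is mounted at the origin on the work surface. World frame = base frame: x ahead of the robot, y to its left, z up, the work surface at z = 0. Lengths are in m, angles in rad, forces in N, time in s.
With the tool pointing down it reaches from about 0.425 to 0.825 m from the base axis. Payload 3.6 kg.
Tool frame: the origin (TCP) lies midway between the tips of the shut fingers; the grasp point (between the pads) lies 19 mm behind it; z points along the fingers, y is the direction in which the jaws open and shut (so a half turn about z gives the same grasp; the last joint's range is limited). The gripper opens to 93 mm and grips with 3 to 60 N. Pads are 15 mm wide; open, the fingers measure 128 mm over their backs; the gripper's body (75 mm by 188 mm) begins 65 mm behind the grasp point.
Start: joints at [-1.167, 0.615, -0.013, 1.423, 0.008, 1.103, -0.04], TCP at [0.271, 0.591, 0.219] pointing down, gripper open.
Joint ranges: [-3.12, 3.12], [-0.3, 2.06], [-1.34, 1.32], [0.26, 2.42], [-1.36, 4.5], [0.01, 1.98], [-2.84, 2.84]. Speed limits (rad/s): [2.79, 2.79, 3.14, 3.14, 3.14, 3.14, 3.14].

## Interface

Orientations are given as a rotation vector (axis times angle).
In Python, from rig import ctrl gives the robot as it stands.
- The arm moves only by the shell command python3 -m jog 'ROWS' [FORCE]. ROWS is JSON, a list of rows, each a list of 7 numbers: the turn, a rotation vector about the world's x, y, z in degrees, then the shift along the world's x, y, z in mm, then the closure, from -1 (fully open) to 1 (shut). A call has exactly 5 rows; each row shifts and turns the commanded pose from where the row before left it; what a row does not reach is not made up. A row lasts 1/12 s, in which the tool goes at most 41.7 mm and 7.16 degrees, less where a joint would pass 70% of its speed; a pose out of reach is approached as far as the arm can. A call with a gripper value outside its range is refused whole. The fingers move at their own pace and stop on an object; FORCE is the grip in N (left out, the last holds). Time passes only in rows, so rows that do not move let the fingers close, or fill a call up. It gives the time, the measured TCP pose, the force and the opening at its end, in the units of the state.
- ctrl.get_state(): the state, without advancing time (a new reading comes with each control period).
- ctrl.capture(name): name is "scene" or "top" or "wrist"; returns the picture (420x560x3 uint8, red, green, blue); there is no depth.
- ctrl.get_calibration(name): a dict with "mtx" (3x3 intrinsics, pixels), "eye" and "attitude" of the camera in the world; the wrist camera has in their place "hand_eye" (4x4, takes a point from camera to tool coordinates, whose origin is the TCP and whose axes are the flange's). Camera axes: x right, y up, looking along -z (the intrinsics and any distortion apply to the point x, -y, -z); pixel columns grow to the right and rows downward; lengths in m; the calibration is good to about 2 mm. A picture is of the moment at which its call begins: read the wrist's pose just before it. get_calibration takes no time and is no camera call.
- ctrl.close_job(): hands the job in, once; it reports no verdict.
Trained networks look in the newest picture that a camera, given by its name, has taken for a name from the list of things; names that differ only in an ending like _2 or _b are one class to them, and where a whole thing is asked for, a point or a joint stands for the part that bears it (a point fixed in the world has none). Each returns a list of dicts, best first, with "p" (0 to 1); they miss things now and then, are a little off and sometimes report something else, mostly with a low value. They report only what shows in the picture. A call takes as long as a camera call.
- ctrl.trace(label, camera): "region" (420x560 bool, what is visible of it) and "at" ([row, column] in pixels, amid what is visible of it).
- ctrl.landmark_of(label, camera): "at" ([row, column] in pixels: a listed point, or the origin of a listed thing).
The state is a dict: "clock": time; "joint_pos": joint angles; "qd": joint speeds; "joint_torque": joint torques, N m; "tcp_pos": TCP position; "eef_rot": TCP orientation; "wrist_force": force on the tool from outside, world axes, zero at the start; "ft_torque": the same for the moment, N m; "finger_gap": finger opening in m.
Only numpy, scipy, OpenCV 4.12 (cv2) and the standard library are available. Lean on these libraries where they do the work, as an engineer would, in place of code of your own. Each camera call takes 0.05 s, during which the arm holds its last target. There are 200 camera calls.

## Task

Clear the counter before frying: hang every tea cup from the draining mat by its handle on the revolving cup stand, one cup to a hook, each time turning the stand so that a free hook faces the front, towards you, and leave the cups that already hang there on their hooks. Then, with the mat empty, swing the splash guard beside the stove up until it leans at about 75 degrees from the counter, short of upright on the side away from the stove, and see that it stays there. Do not disturb the glass jars.

Things in the scene. Friction and masses are not known exactly. Their poses are not given: they have to be found in the camera images.
- stand: weighted steel foot (170 mm across, 18 mm high, fixed to the counter) of the revolving cup stand; origin on the counter under the stand's axis; its own -x direction is the stand's front, towards the cook (the robot)
- mat: black rubber draining mat, 300 x 300 x 4 mm, fixed, on which the cups to be hung stand at the start; origin at the centre of its underside
- stand_grip (a point): middle of the flat steel turning grip on top of the stand, on the stand's vertical axis, 214 mm above the counter; the grip is a plate 46 mm long, 14 mm thick, standing free from 10 to 50 mm above the hooks' level (top 230 mm above the counter); its length lies along the x axis given here, which points out along hook0. It turns with the column and the hooks, any number of turns either way, against light friction (about 0.15 N m), and stays where it is left
- hook0 (a point): seat of hook 0 of the stand's five, spaced 72 degrees (counter-clockwise from above, hook0 first): the point on the wire's centre line where a cup handle hangs, 118 mm out from the stand's axis and 180 mm above the counter. Each hook is a level 5.4 mm wire running straight out from the axis, turned up at its end: the upturn begins 132 mm out and ends 141 mm out, its tip 16 mm above the wire's centre line
- hook1 (a point): seat of hook 1 of the stand's five, spaced 72 degrees (counter-clockwise from above, hook0 first): the point on the wire's centre line where a cup handle hangs, 118 mm out from the stand's axis and 180 mm above the counter. Each hook is a level 5.4 mm wire running straight out from the axis, turned up at its end: the upturn begins 132 mm out and ends 141 mm out, its tip 16 mm above the wire's centre line
- hook2 (a point): seat of hook 2 of the stand's five, spaced 72 degrees (counter-clockwise from above, hook0 first): the point on the wire's centre line where a cup handle hangs, 118 mm out from the stand's axis and 180 mm above the counter. Each hook is a level 5.4 mm wire running straight out from the axis, turned up at its end: the upturn begins 132 mm out and ends 141 mm out, its tip 16 mm above the wire's centre line
- hook3 (a point): seat of hook 3 of the stand's five, spaced 72 degrees (counter-clockwise from above, hook0 first): the point on the wire's centre line where a cup handle hangs, 118 mm out from the stand's axis and 180 mm above the counter. Each hook is a level 5.4 mm wire running straight out from the axis, turned up at its end: the upturn begins 132 mm out and ends 141 mm out, its tip 16 mm above the wire's centre line
- hook4 (a point): seat of hook 4 of the stand's five, spaced 72 degrees (counter-clockwise from above, hook0 first): the point on the wire's centre line where a cup handle hangs, 118 mm out from the stand's axis and 180 mm above the counter. Each hook is a level 5.4 mm wire running straight out from the axis, turned up at its end: the upturn begins 132 mm out and ends 141 mm out, its tip 16 mm above the wire's centre line
- cup_a_mid (a point): white tea cup, round, 60 mm across (foot 48 mm), 62 mm tall, 3.5 mm wall, 140 g, with an ear handle on one side that reaches 55 mm from the cup's axis; standing upright at the start on the black rubber draining mat (300 x 300 mm, 4 mm thick, fixed), to be hung up; one of up to four, absent if None. The point is on the cup's axis, half-way up (31 mm above its foot); z is the cup's axis, towards the mouth; x points to the handle
- cup_a_ear (a point): centre of the opening in the handle of that cup: 38.5 mm from its axis, 32 mm above its foot. The opening is 17 mm wide (from 30 to 47 mm from the axis) and 32 mm high (16 to 48 mm above the foot), the handle 8 mm thick; the opening is passed through along the cup's y axis. Let go with the wire in the opening, the cup swings down round the wire and hangs tilted by about 65 degrees, handle up
- cup_b_mid (a point): white tea cup, round, 60 mm across (foot 48 mm), 62 mm tall, 3.5 mm wall, 140 g, with an ear handle on one side that reaches 55 mm from the cup's axis; standing upright at the start on the black rubber draining mat (300 x 300 mm, 4 mm thick, fixed), to be hung up; one of up to four, absent if None. The point is on the cup's axis, half-way up (31 mm above its foot); z is the cup's axis, towards the mouth; x points to the handle
- cup_b_ear (a point): centre of the opening in the handle of that cup: 38.5 mm from its axis, 32 mm above its foot. The opening is 17 mm wide (from 30 to 47 mm from the axis) and 32 mm high (16 to 48 mm above the foot), the handle 8 mm thick; the opening is passed through along the cup's y axis. Let go with the wire in the opening, the cup swings down round the wire and hangs tilted by about 65 degrees, handle up
- cup_c_mid (a point): white tea cup, round, 60 mm across (foot 48 mm), 62 mm tall, 3.5 mm wall, 140 g, with an ear handle on one side that reaches 55 mm from the cup's axis; standing upright at the start on the black rubber draining mat (300 x 300 mm, 4 mm thick, fixed), to be hung up; one of up to four, absent if None. The point is on the cup's axis, half-way up (31 mm above its foot); z is the cup's axis, towards the mouth; x points to the handle
- cup_c_ear (a point): centre of the opening in the handle of that cup: 38.5 mm from its axis, 32 mm above its foot. The opening is 17 mm wide (from 30 to 47 mm from the axis) and 32 mm high (16 to 48 mm above the foot), the handle 8 mm thick; the opening is passed through along the cup's y axis. Let go with the wire in the opening, the cup swings down round the wire and hangs tilted by about 65 degrees, handle up
- cup_d_mid (a point): white tea cup, round, 60 mm across (foot 48 mm), 62 mm tall, 3.5 mm wall, 140 g, with an ear handle on one side that reaches 55 mm from the cup's axis; standing upright at the start on the black rubber draining mat (300 x 300 mm, 4 mm thick, fixed), to be hung up; one of up to four, absent if None. The point is on the cup's axis, half-way up (31 mm above its foot); z is the cup's axis, towards the mouth; x points to the handle
- cup_d_ear (a point): centre of the opening in the handle of that cup: 38.5 mm from its axis, 32 mm above its foot. The opening is 17 mm wide (from 30 to 47 mm from the axis) and 32 mm high (16 to 48 mm above the foot), the handle 8 mm thick; the opening is passed through along the cup's y axis. Let go with the wire in the opening, the cup swings down round the wire and hangs tilted by about 65 degrees, handle up
- hung_a_ear (a point): a cup of the same kind that hangs by its handle on one of the hooks from the start, absent if None: the centre of the opening in its handle, which lies within 34 mm of the seat of the hook that it occupies
- hung_b_ear (a point): a cup of the same kind that hangs by its handle on one of the hooks from the start, absent if None: the centre of the opening in its handle, which lies within 34 mm of the seat of the hook that it occupies
- hung_c_ear (a point): a cup of the same kind that hangs by its handle on one of the hooks from the start, absent if None: the centre of the opening in its handle, which lies within 34 mm of the seat of the hook that it occupies
- guard (a joint): angle of the splash guard's sheet above the counter, in rad: 0 lying flat towards the cups, 1.571 upright, up to 1.8 leaning over towards the stove. Stiff friction hinge (0.35 N m): it stays where it is left; pushing on the rim needs 5 to 10 N
- guard_rim (a point): middle of the rolled free edge (10 mm thick, 294 mm long) of the splash guard, an aluminium sheet 300 mm long, 180 mm from hinge to rim and 3 mm thick; the x axis runs along the rim, the y axis points in the sheet from the hinge to the rim (the hinge line is 180 mm back along it, 12 mm above the counter, beside the stove). The sheet leans over the counter on the cups' side, with free space under the rim, so the rim can be pushed up and over from that side
- jar0: small glass jar of spice, 54 mm across, 85 mm tall, standing beyond the mat, not to be disturbed; origin under its centre
- jar1: small glass jar of spice, 54 mm across, 85 mm tall, standing beyond the mat, not to be disturbed; origin under its centre
- jar2: small glass jar of spice, 54 mm across, 85 mm tall, standing beyond the mat, not to be disturbed; origin under its centre

How it is judged:
On the way, in this order (a step that is already met when the one before it is completed fails the run):
1. every cup from the mat hangs on a hook, let go ((distance between cup_a_ear and hook0 below 0.034 m or distance between cup_a_ear and hook1 below 0.034 m or distance between cup_a_ear and hook2 below 0.034 m or distance between cup_a_ear and hook3 below 0.034 m or distance between cup_a_ear and hook4 below 0.034 m) and (distance between cup_b_ear and hook0 below 0.034 m or distance between cup_b_ear and hook1 below 0.034 m or distance between cup_b_ear and hook2 below 0.034 m or distance between cup_b_ear and hook3 below 0.034 m or distance between cup_b_ear and hook4 below 0.034 m) and (distance between cup_c_ear and hook0 below 0.034 m or distance between cup_c_ear and hook1 below 0.034 m or distance between cup_c_ear and hook2 below 0.034 m or distance between cup_c_ear and hook3 below 0.034 m or distance between cup_c_ear and hook4 below 0.034 m) and (distance between cup_d_ear and hook0 below 0.034 m or distance between cup_d_ear and hook1 below 0.034 m or distance between cup_d_ear and hook2 below 0.034 m or distance between cup_d_ear and hook3 below 0.034 m or distance between cup_d_ear and hook4 below 0.034 m) and distance between the grasp point and cup_a_mid above 0.06 m and distance between the grasp point and cup_b_mid above 0.06 m and distance between the grasp point and cup_c_mid above 0.06 m and distance between the grasp point and cup_d_mid above 0.06 m), for 0.3 s.
2. after that, the splash guard leans at 75 degrees (within 6) (value of joint guard between 1.21 and 1.41 rad), for 0.2 s.
At the end, for the whole second after the job is handed in: every cup present hangs on a hook (handle opening within 34 mm of a hook's seat), those that hung there before included, and the splash guard stays at 75 degrees from the counter, within 6 degrees (1.21 to 1.41 rad) (all of step 2 and (distance between cup_a_ear and hook0 below 0.034 m or distance between cup_a_ear and hook1 below 0.034 m or distance between cup_a_ear and hook2 below 0.034 m or distance between cup_a_ear and hook3 below 0.034 m or distance between cup_a_ear and hook4 below 0.034 m) and (distance between cup_b_ear and hook0 below 0.034 m or distance between cup_b_ear and hook1 below 0.034 m or distance between cup_b_ear and hook2 below 0.034 m or distance between cup_b_ear and hook3 below 0.034 m or distance between cup_b_ear and hook4 below 0.034 m) and (distance between cup_c_ear and hook0 below 0.034 m or distance between cup_c_ear and hook1 below 0.034 m or distance between cup_c_ear and hook2 below 0.034 m or distance between cup_c_ear and hook3 below 0.034 m or distance between cup_c_ear and hook4 below 0.034 m) and (distance between cup_d_ear and hook0 below 0.034 m or distance between cup_d_ear and hook1 below 0.034 m or distance between cup_d_ear and hook2 below 0.034 m or distance between cup_d_ear and hook3 below 0.034 m or distance between cup_d_ear and hook4 below 0.034 m) and (distance between hung_a_ear and hook0 below 0.034 m or distance between hung_a_ear and hook1 below 0.034 m or distance between hung_a_ear and hook2 below 0.034 m or distance between hung_a_ear and hook3 below 0.034 m or distance between hung_a_ear and hook4 below 0.034 m) and (distance between hung_b_ear and hook0 below 0.034 m or distance between hung_b_ear and hook1 below 0.034 m or distance between hung_b_ear and hook2 below 0.034 m or distance between hung_b_ear and hook3 below 0.034 m or distance between hung_b_ear and hook4 below 0.034 m) and (distance between hung_c_ear and hook0 below 0.034 m or distance between hung_c_ear and hook1 below 0.034 m or distance between hung_c_ear and hook2 below 0.034 m or distance between hung_c_ear and hook3 below 0.034 m or distance between hung_c_ear and hook4 below 0.034 m) and velocity of joint guard between -0.05 and 0.05 rad/s); the robot touches nothing.
It fails at once if a cup is held upright to a hook that does not face the front (over about 65 degrees from the stand's front) ((distance between the grasp point and cup_a_mid below 0.05 m and angle between cup_a_mid's own z axis and vertical below 0.6 rad and (distance between cup_a_ear and hook0 below 0.018 m or distance between cup_a_ear and hook1 below 0.018 m or distance between cup_a_ear and hook2 below 0.018 m or distance between cup_a_ear and hook3 below 0.018 m or distance between cup_a_ear and hook4 below 0.018 m) and x of cup_a_ear in the frame of stand above -0.05 m) or (distance between the grasp point and cup_b_mid below 0.05 m and angle between cup_b_mid's own z axis and vertical below 0.6 rad and (distance between cup_b_ear and hook0 below 0.018 m or distance between cup_b_ear and hook1 below 0.018 m or distance between cup_b_ear and hook2 below 0.018 m or distance between cup_b_ear and hook3 below 0.018 m or distance between cup_b_ear and hook4 below 0.018 m) and x of cup_b_ear in the frame of stand above -0.05 m) or (distance between the grasp point and cup_c_mid below 0.05 m and angle between cup_c_mid's own z axis and vertical below 0.6 rad and (distance between cup_c_ear and hook0 below 0.018 m or distance between cup_c_ear and hook1 below 0.018 m or distance between cup_c_ear and hook2 below 0.018 m or distance between cup_c_ear and hook3 below 0.018 m or distance between cup_c_ear and hook4 below 0.018 m) and x of cup_c_ear in the frame of stand above -0.05 m) or (distance between the grasp point and cup_d_mid below 0.05 m and angle between cup_d_mid's own z axis and vertical below 0.6 rad and (distance between cup_d_ear and hook0 below 0.018 m or distance between cup_d_ear and hook1 below 0.018 m or distance between cup_d_ear and hook2 below 0.018 m or distance between cup_d_ear and hook3 below 0.018 m or distance between cup_d_ear and hook4 below 0.018 m) and x of cup_d_ear in the frame of stand above -0.05 m)).
It fails at once if a jar is pushed aside (over 40 mm) or tipped (distance of any of jar0, jar1, jar2 from where it was at the start of the episode above 0.04 m or angle between any of jar0, jar1, jar2's own z axis and vertical above 0.3 rad).
Of hung_a, hung_b, hung_c only 1 to 1 are there at a start; the rules pass over those that are not, and their reading is None.
Of cup_a, cup_b, cup_c, cup_d only 3 to 4 are there at a start; the rules pass over those that are not, and their reading is None.
At some moment in a run one of cup_a, cup_b, cup_c, cup_d may be knocked a few centimetres aside while the robot is not near it.
It also fails if it takes over 210 s, if anything falls off the work surface, if the arm or the gripper's body presses on something with over 40 N, if the wrist force passes 120 N, or if a joint passes its speed limit or range.

## Working session

There is one attempt and no reset: what is moved stays moved. The work goes in short steps, Python scripts to look and compute and a shell command to move; the robot and the scene stay as the last step left them, time stands still between calls to the robot, and variables do not carry over. Pictures are saved under pics/ and viewed, about 12 in all and at most 16, crops included, and the job is handed in when it is done.

```bash
ls; mkdir -p pics; cat > h.py <<'E'
import numpy as np, cv2, json
from rig import ctrl
from scipy.spatial.transform import Rotation as R
def cam(n):
    c=ctrl.get_calibration(n); K=np.array(c["mtx"])
    if n=="wrist":
        s=ctrl.get_state(); T=np.eye(4);T[:3,:3]=R.from_rotvec(s["eef_rot"]).as_matrix();T[:3,3]=s["tcp_pos"]
        M=T@np.array(c["hand_eye"]); return K,M[:3,:3],M[:3,3]
    A=np.array(c["attitude"]); A=A if A.shape==(3,3) else R.from_rotvec(A).as_matrix()
    return K,A,np.array(c["eye"])
def toz(px,n,z,C=None):
    K,A,e=C or cam(n); d=np.linalg.inv(K)@[px[1],px[0],1.]; d=A@[d[0],-d[1],-d[2]]
    return e+d*(z-e[2])/d[2]
def proj(P,n,C=None):
    K,A,e=C or cam(n); q=A.T@(np.array(P)-e); q=K@[q[0],-q[1],-q[2]]; return (q[:2]/q[2])[::-1]
def st():
    s=ctrl.get_state(); r=R.from_rotvec(s["eef_rot"]).as_matrix()
    print("t",round(s["clock"],2),"tcp",np.round(s["tcp_pos"],4),"y",np.round(r[:,1],3),"z",np.round(r[:,2],3),"F",np.round(s["wrist_force"],1),"gap",round(s["finger_gap"],4),"q",np.round(s["joint_pos"],2))
def snap(n,f=None):
    im=ctrl.capture(n)
    if f: cv2.imwrite("pics/"+f,im[:,:,::-1])
    return im
E
python3 - <<'E'
from h import *
st()
for n in("scene","top","wrist"):
    print(n,ctrl.get_calibration(n))
a=snap("scene");b=snap("top")
cv2.imwrite("pics/a.png",a[:,:,::-1]);cv2.imwrite("pics/b.png",b[:,:,::-1])
for l,z in [("cup_a_mid",.035),("cup_a_ear",.036),("hung_a_ear",.18),("hook0",.18),("stand",0),("stand_grip",.214),("mat",0),("jar0",0),("guard_rim",.05)]:
  for n in("top","scene"):
    for d in ctrl.landmark_of(l,n): print(l,n,round(d["p"],2),np.round(d["at"],1),np.round(toz(d["at"],n,z),3))
E
```

```text
pics
t 0.0 tcp [0.2711 0.5899 0.2175] y [ 0.418  0.909 -0.003] z [-0.001 -0.002 -1.   ] F [-0.2 -0.1  0. ] gap 0.0927 q [-1.17  0.62 -0.01  1.42  0.01  1.1  -0.04]
scene {'mtx': array([[521.81465746,   0.        , 282.22262625],
       [  0.        , 521.81465746, 207.25240445],
       [  0.        ,   0.        ,   1.        ]]), 'eye': array([1.11967578, 0.63326667, 1.18770156]), 'attitude': array([0.29315372, 0.80171746, 2.37742965])}
top {'mtx': array([[430.20468351,   0.        , 277.74373963],
       [  0.        , 430.20468351, 208.09635235],
       [  0.        ,   0.        ,   1.        ]]), 'eye': array([0.54267517, 0.02904844, 1.36932258]), 'attitude': array([ 0.03504997, -0.02817773, -1.55495402])}
wrist {'mtx': array([[347.69408494,   0.        , 280.09585811],
       [  0.        , 347.69408494, 216.84086238],
       [  0.        ,   0.        ,   1.        ]]), 'hand_eye': array([[-1.17441892e-04,  9.60321168e-01,  2.78896471e-01,
         7.70500191e-02],
       [ 9.99998948e-01,  5.15901468e-04, -1.35530339e-03,
         1.21427996e-04],
       [-1.44540963e-03,  2.
[... 1575 characters left out ...]
221.  280.3] [ 0.582 -0.044  0.   ]
mat scene 0.71 [293.5 335.6] [0.608 0.222 0.   ]
mat scene 0.51 [295.8 331.6] [0.621 0.221 0.   ]
jar0 top 0.74 [153.8 273.2] [0.772 0.053 0.   ]
jar0 top 0.66 [150.3 243.9] [0.782 0.147 0.   ]
jar0 top 0.66 [157.  226.4] [0.759 0.202 0.   ]
jar0 top 0.52 [170.7 186.1] [0.713 0.331 0.   ]
jar0 scene 0.91 [283.5 243.2] [0.78  0.057 0.   ]
jar0 scene 0.61 [321.5 284.6] [0.759 0.205 0.   ]
jar0 scene 0.56 [307.3 265.7] [0.773 0.146 0.   ]
guard_rim top 0.94 [220.9 393.3] [ 0.562 -0.319  0.05 ]
guard_rim top 0.27 [186.  344.5] [ 0.667 -0.169  0.05 ]
guard_rim scene 0.75 [127.1 233. ] [ 0.502 -0.391  0.05 ]
guard_rim scene 0.47 [313.9 371.6] [0.597 0.333 0.05 ]
```

View pics/a.png

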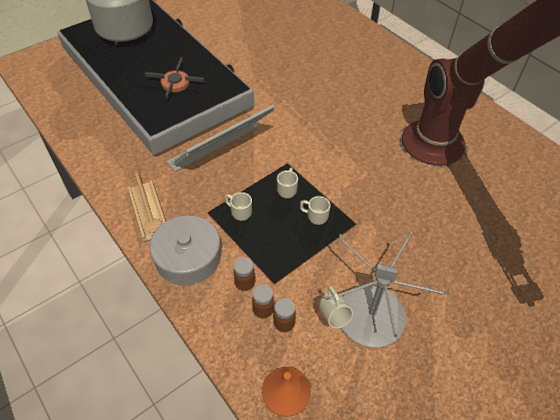

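View pics/b.png

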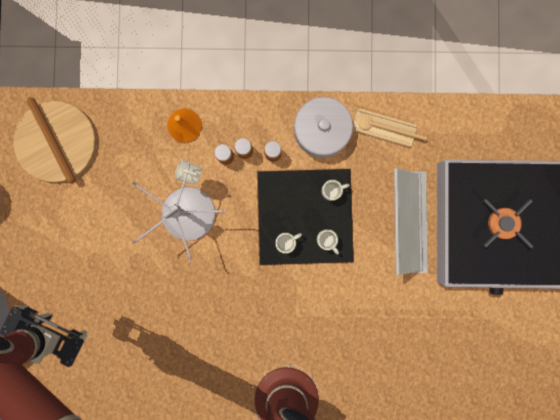

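The scene view shows three cups on the mat, at (287,183), (240,206) and (318,209) in (col,row). One cup already hangs at (337,310). The stand is at (375,312), the guard at (220,140) and the jars at (244,273), (263,300), (285,315). The top view agrees. One hook already points roughly at the robot, at about −162°. I'm moving above the mat for a closer look.

```bash

python3 -m jog '[[0,0,-7,0,0,29,-1],[0,0,-7,0,0,29,-1],[0,0,-7,0,0,29,-1],[0,0,-7,0,0,29,-1],[0,0,-7,0,0,29,-1]]'
python3 -m jog '[[0,0,-7,19,-36,0,-1],[0,0,-7,19,-36,0,-1],[0,0,0,19,-36,0,-1],[0,0,0,19,-36,0,-1],[0,0,0,19,-36,0,-1]]'
python3 -m jog '[[0,0,0,19,-36,0,-1],[0,0,0,19,-36,0,-1],[0,0,0,19,-36,0,-1],[0,0,0,19,-36,0,-1],[0,0,0,19,-36,0,-1]]'
python3 -m jog '[[0,0,0,19,-36,0,-1],[0,0,0,19,-36,0,-1],[0,0,0,19,-36,0,-1],[0,0,0,19,-36,0,-1],[0,0,0,19,-36,0,-1]]'
cat >> h.py <<'E'
def look(f=None):
    """cup mids/ears from wrist+top+scene"""
    for n in ("wrist","top","scene"):
        C=cam(n); im=snap(n,f if n=="wrist" else None)
        for l,z in (("cup_a_mid",.035),("cup_a_ear",.036)):
            for d in ctrl.landmark_of(l,n):
                if d["p"]>.3: print(n,l,round(d["p"],2),np.round(d["at"],0),np.round(toz(d["at"],n,z,C),4))
E
python3 - <<'E'
from h import *
st(); look("w1.png")
E
```

```text
clock: 1.42
tcp_pos: [0.2712, 0.5904, 0.3653]
eef_rot: [-1.571, -2.72, -0.0]
wrist_force: [-0.1, 0.6, -0.1]
finger_gap: 0.0933
clock: 1.83
tcp_pos: [0.3669, 0.4088, 0.3639]
eef_rot: [-1.883, -2.515, -0.001]
wrist_force: [0.1, -0.5, -0.2]
finger_gap: 0.0932
clock: 2.25
tcp_pos: [0.4619, 0.2288, 0.364]
eef_rot: [-1.883, -2.515, -0.001]
wrist_force: [0.9, 0.1, 0.6]
finger_gap: 0.0928
clock: 2.67
tcp_pos: [0.557, 0.0489, 0.364]
eef_rot: [1.883, 2.515, 0.001]
wrist_force: [0.4, -0.3, -0.5]
finger_gap: 0.0928
t 2.67 tcp [0.557  0.0489 0.364 ] y [0.96  0.281 0.001] z [ 0.001  0.001 -1.   ] F [ 0.4 -0.3 -0.5] gap 0.0928 q [-0.38  0.38  0.4   1.45 -0.15  1.34  0.31]
wrist cup_a_mid 0.94 [262. 216.] [ 0.5021 -0.1113  0.035 ]
wrist cup_a_ear 0.91 [277. 196.] [ 0.4788 -0.1431  0.036 ]
top cup_a_mid 0.82 [239. 326.] [ 0.5025 -0.117   0.035 ]
top cup_a_mid 0.36 [219. 399.] [ 0.5698 -0.3411  0.035 ]
top cup_a_ear 0.79 [249. 334.] [ 0.4718 -0.1398  0.036 ]
top cup_a_ear 0.5 [151. 246.] [0.7722 0.1374 0.036 ]
scene cup_a_mid 0.76 [187. 288.] [ 0.5056 -0.1068  0.035 ]
scene cup_a_ear 0.6 [175. 286.] [ 0.4832 -0.1436  0.036 ]
```

```bash

sed -i 's/for l,z in (("cup_a_mid",.035),("cup_a_ear",.036)):/for l,z in [("cup_%s_%s"%(k,e),.0355) for k in names for e in ("mid","ear")]:/; s/def look(f=None)/def look(f=None,names="abcd")/' h.py
python3 - <<'E'
from h import *
look("w1.png","bcd")
E
```

```text
wrist cup_b_mid 0.79 [189. 231.] [0.4951 0.0099 0.0355]
wrist cup_b_ear 0.55 [214. 237.] [ 0.5132 -0.0243  0.0355]
wrist cup_c_mid 0.67 [304. 309.] [ 0.6611 -0.1352  0.0355]
wrist cup_c_ear 0.97 [323. 308.] [ 0.6702 -0.1695  0.0355]
top cup_b_mid 0.49 [238. 287.] [0.504  0.0055 0.0355]
top cup_b_ear 0.67 [239. 140.] [0.4928 0.4611 0.0355]
top cup_b_ear 0.4 [236. 296.] [ 0.5094 -0.0219  0.0355]
top cup_c_mid 0.74 [191. 328.] [ 0.6508 -0.1206  0.0355]
top cup_c_ear 0.75 [184. 345.] [ 0.6743 -0.1731  0.0355]
top cup_d_mid 0.44 [186. 347.] [ 0.6698 -0.1794  0.0355]
top cup_d_mid 0.44 [156. 227.] [0.7576 0.1956 0.0355]
top cup_d_mid 0.31 [241. 286.] [0.4944 0.0085 0.0355]
scene cup_b_mid 0.79 [213. 320.] [0.4931 0.0201 0.0355]
scene cup_b_ear 0.89 [206. 306.] [ 0.5095 -0.0216  0.0355]
scene cup_c_mid 0.75 [207. 242.] [ 0.6533 -0.1258  0.0355]
scene cup_c_ear 0.87 [201. 231.] [ 0.6659 -0.1605  0.0355]
```

View pics/w1.png

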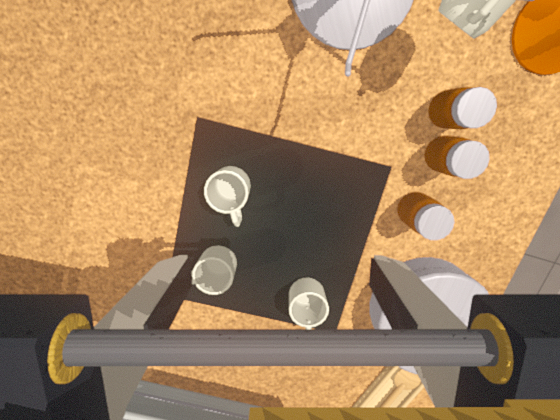

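The wrist view shows the three cups at (col,row) (228,190), (214,268) and (309,302), which fits the network's readings. I'll take the nearest one (b) first, at about (0.496, 0.011) with its handle at −66°.

```bash

python3 -m jog '[[0,0,1.6,-6,-4,-24,-1],[0,0,1.6,-6,-4,-24,-1],[0,0,1.6,-6,-4,-24,-1],[0,0,1.6,-6,-4,-24,-1],[0,0,1.6,-6,-4,-24,-1]]' >/dev/null
python3 -m jog '[[0,0,0,-6,-4,-24,-1],[0,0,0,-6,-4,-24,-1],[0,0,0,-6,-4,-24,-1],[0,0,0,-6,-4,-24,-1],[0,0,0,-6,-4,-24,-1]]' >/dev/null
python3 - <<'E'
from h import *
st()
C=cam("wrist"); im=snap("wrist","w2.png")
for l in ("cup_a_mid","cup_b_mid","cup_c_mid","cup_a_ear","cup_b_ear","cup_c_ear"):
  for d in ctrl.landmark_of(l,"wrist"):
    if d["p"]>.3: print(l,round(d["p"],2),np.round(d["at"]),np.round(toz(d["at"],"wrist",.0355,C),4))
# hooks & stand refine
snap("scene");snap("top")
for n in("top","scene"):
  for l,z in(("hook0",.18),("stand",0),("stand_grip",.214)):
    for d in ctrl.landmark_of(l,n):
      if d["p"]>.3: print(n,l,round(d["p"],2),np.round(toz(d["at"],n,z),4))
E
```

```text
t 5.0 tcp [0.4964 0.0105 0.1229] y [0.911 0.412 0.001] z [ 0.001 -0.    -1.   ] F [ 0.3 -0.5 -0.2] gap 0.093 q [-0.27  0.52  0.29  1.98 -0.24  0.67  0.6 ]
cup_a_mid 0.65 [353. 227.] [ 0.5042 -0.1155  0.0355]
cup_b_mid 0.96 [218. 275.] [0.4925 0.0115 0.0355]
cup_a_ear 0.91 [366. 184.] [ 0.4755 -0.1424  0.0355]
cup_b_ear 0.72 [302. 327.] [ 0.5607 -0.0362  0.0355]
cup_b_ear 0.6 [268. 280.] [ 0.5129 -0.0247  0.0355]
top hook0 0.92 [0.6949 0.2907 0.18  ]
top hook0 0.83 [0.6394 0.4169 0.18  ]
top hook0 0.77 [0.4721 0.2729 0.18  ]
top hook0 0.67 [0.5016 0.4241 0.18  ]
top stand 0.94 [0.5826 0.3204 0.    ]
top stand_grip 0.6 [0.5794 0.325  0.214 ]
scene hook0 0.98 [0.5841 0.2036 0.18  ]
scene hook0 0.85 [0.4711 0.2791 0.18  ]
scene hook0 0.81 [0.6893 0.2933 0.18  ]
scene hook0 0.77 [0.5147 0.4157 0.18  ]
scene hook0 0.66 [ 0.579 -0.024  0.18 ]
scene hook0 0.6 [0.6541 0.4188 0.18  ]
scene hook0 0.37 [ 0.7123 -0.0282  0.18  ]
scene stand 0.57 [0.5788 0.3185 0.    ]
scene stand_grip 0.81 [0.5753 0.3253 0.214 ]
```

View pics/w2.png

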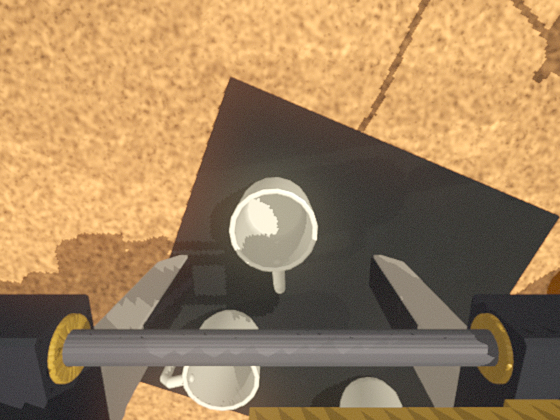

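```bash

cat >> h.py <<'E'
from scipy.optimize import least_squares
def hooks(th0=-162.,show=True,c0=(.579,.322)):
    P=[]
    for n in("top","scene"):
        snap(n)
        for l,z in(("hook0",.18),("stand",0),("stand_grip",.214)):
            for d in ctrl.landmark_of(l,n):
                if d["p"]<.4: continue
                p=toz(d["at"],n,z)[:2]; r=np.hypot(*(p-c0))
                if l=="hook0" and abs(r-.118)<.025: P.append((1,p))
                elif l!="hook0" and r<.03: P.append((0,p))
    def f(v):
        o=[]
        for k,p in P:
            if k: 
                a=np.arctan2(*(p-v[:2])[::-1]); t=v[2]+np.round((a-v[2])/(2*np.pi/5))*2*np.pi/5
                o+=list(p-v[:2]-.118*np.array([np.cos(t),np.sin(t)]))
            else: o+=list(p-v[:2])
        return np.array(o+list((v[:2]-c0)*1.5))/.006
    s=least_squares(f,[*c0,np.radians(th0)],loss="soft_l1")
    t=np.degrees(s.x[2]); t=t-72*np.round((t-th0)/72)
    if show: print("stand",np.round(s.x[:2],4),"phase",round(t,1),"n",len(P),"res mm",np.round(s.fun[:-2]*6,0))
    return s.x[:2],t
E
python3 - <<'E'
from h import *
for px in((231,273.5),): print("rim ctr",toz(px,"wrist",.066))
print("ear",toz((285,279),"wrist",.045))
hooks();hooks()
E
```

```text
rim ctr [0.49212402 0.01134513 0.066     ]
ear [ 0.51657114 -0.03388091  0.045     ]
stand [0.5788 0.3197] phase -159.9 n 14 res mm [  1.   1.  -2.  -3.   0.   4.   3.   4.  -2.   1.   1.  -9.   3.  -3.
  -0.  -2.  -7.  -3.   0.   3.   1.   1.   5.  -1.   0.   0. -14.  -1.]
stand [0.578 0.32 ] phase -160.7 n 12 res mm [ 1. -3. -0. -9. -3. -1. -1. -4.  2.  5.  1. -1.  0.  4.  7.  4.  2.  1.
  0.  0. -6. -0. -9. -2.]
```

```bash

python3 -m jog '[[0,0,0,-2,1,-20,-1],[0,0,0,-2,0,-20,-1],[0,0,0,0,0,-20,-1],[0,0,0,0,0,-19,-1],[0,0,0,0,0,-18,-1]]' 
python3 -m jog '[[0,0,0,0,0,0,1],[0,0,0,0,0,0,1],[0,0,0,0,0,0,1],[0,0,0,0,0,0,1],[0,0,0,0,0,0,1]]' 15
python3 -m jog '[[0,0,0,0,0,0,1],[0,0,0,0,0,0,1],[0,0,0,0,0,0,1],[0,0,0,0,0,30,1],[0,0,0,0,0,30,1]]'
```

```text
clock: 6.97
tcp_pos: [0.4924, 0.0117, 0.0257]
eef_rot: [1.703, 2.64, 0.0]
wrist_force: [0.1, -0.4, -0.8]
finger_gap: 0.0927
clock: 7.38
tcp_pos: [0.4932, 0.0117, 0.0277]
eef_rot: [1.703, 2.638, 0.002]
wrist_force: [-0.2, 0.4, -0.3]
finger_gap: 0.0644
clock: 7.8
tcp_pos: [0.4909, 0.0116, 0.086]
eef_rot: [-1.702, -2.636, 0.004]
wrist_force: [1.8, -0.2, -1.7]
finger_gap: 0.0584
```

```bash

python3 -m jog '[[0,0,-1.6,0,0,33,1],[0,0,-1.6,0,0,33,1],[0,0,-1.6,0,0,33,1],[0,0,-1.6,0,0,33,1],[0,0,-1.6,0,0,33,1]]'  >/dev/null
python3 -m jog '[[0,0,0,-8,29,0,1],[0,0,0,-8,29,0,1],[0,0,0,-8,29,0,1],[0,0,0,-8,29,0,1],[0,0,0,-8,29,0,1]]' >/dev/null
python3 -m jog '[[0,0,0,-8,29,0,1],[0,0,0,-8,29,0,1],[0,0,0,-8,29,0,1],[0,0,0,-8,29,0,1],[0,0,0,-8,29,0,1]]' 
python3 - <<'E'
from h import *
st(); C=cam("wrist"); im=snap("wrist","w3.png")
s=snap("scene");cv2.imwrite("pics/s3.png",cv2.resize(s[150:350,280:500,::-1],None,fx=3,fy=3))
for l,z in (("cup_b_ear",.26),("hook0",.18)):
  for n in("scene","wrist"):
    for d in ctrl.landmark_of(l,n):
      if d["p"]>.3: print(n,l,round(d["p"],2),np.round(d["at"]),np.round(toz(d["at"],n,z,C if n=="wrist" else None),4))
E
```

```text
clock: 9.05
tcp_pos: [0.4114, 0.3028, 0.2514]
eef_rot: [-1.883, -2.514, 0.001]
wrist_force: [0.5, -0.5, -0.7]
finger_gap: 0.058
t 9.05 tcp [0.4114 0.3028 0.2514] y [ 0.96   0.281 -0.001] z [-0. -0. -1.] F [ 0.5 -0.5 -0.7] gap 0.058 q [-0.91  0.38  0.33  1.78 -0.14  1.01 -0.24]
scene hook0 0.69 [328. 392.] [0.6463 0.4155 0.18  ]
scene hook0 0.67 [294. 334.] [0.6884 0.2837 0.18  ]
scene hook0 0.63 [241. 406.] [0.4645 0.2799 0.18  ]
scene hook0 0.62 [292. 435.] [0.5105 0.4139 0.18  ]
scene hook0 0.58 [245. 346.] [0.5839 0.2044 0.18  ]
wrist hook0 0.72 [111. 464.] [0.5048 0.4139 0.18  ]
```

View pics/w3.png

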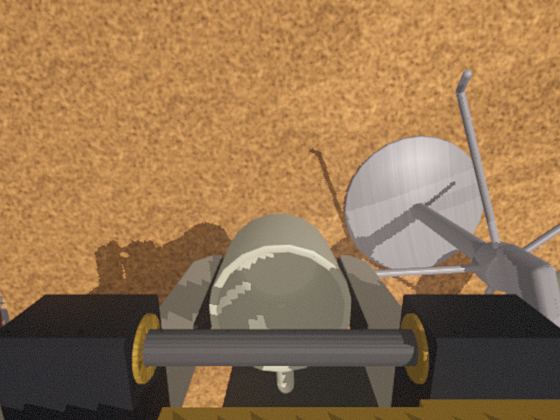

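The cup is held squarely, with its handle at (285,380). The front hook's wire is visible from (378,272) to (465,269).

```bash

python3 - <<'E'
from h import *
a=toz((272,380),"wrist",.18);b=toz((269,465),"wrist",.18)
g=np.array([.5785,.3205]); d=(b-a)[:2]; print(a,b,"ang",np.degrees(np.arctan2(d[1],d[0])))
s=ctrl.get_state();y=R.from_rotvec(s["eef_rot"]).as_matrix()[:2,1]; 
print("axis dist to line",np.cross(d/np.linalg.norm(d),g-a[:2]))
u=-d/np.linalg.norm(d); n=np.array([-u[1],u[0]])
for lab,p in(("tcp",s["tcp_pos"][:2]),("handle",toz((381,285.5),"wrist",.275)[:2]),("handle mid",toz((381,285.5),"wrist",.265)[:2])):
    q=p-g; print(lab,p,"radial",q@u,"lateral from wire",(p-a[:2])@n)
E
```

```text
[0.49461264 0.28807481 0.18      ] [0.55448998 0.30799553 0.18      ] ang 18.401879738641473
axis dist to line 0.004285576621658276
tcp [0.41277883 0.30006562] radial 0.16369785230457987 lateral from wire -0.037210984439787397
handle [0.42953725 0.2544418 ] radial 0.1621989000471302 lateral from wire 0.011370196097800296
handle mid [0.43218465 0.24600437] radial 0.16235040762864825 lateral from wire 0.020211915237099927<stdin>:5: DeprecationWarning: Arrays of 2-dimensional vectors are deprecated. Use arrays of 3-dimensional vectors instead. (deprecated in NumPy 2.0)
```

```bash

python3 -m jog '[[0,0,0.4,0,0,-18,1],[0,0,0.4,0,0,-18,1],[0,0,0.4,0,0,-18,1],[0,0,0.4,0,0,-18,1],[0,0,0.4,0,0,0,1]]'  
python3 - <<'E'
from h import *
st()
C=cam("wrist");p=np.array(ctrl.get_state()["tcp_pos"]); print("proj rim ctr",proj([p[0],p[1],p[2]+.04],"wrist",C), proj([p[0],p[1],p[2]],"wrist",C))
w=snap("wrist"); s=snap("scene");t=snap("top"); st()
f=lambda a:cv2.resize(a,(400,300),interpolation=2)
cv2.imwrite("pics/e4.png",np.vstack([np.hstack([f(s[200:260,370:450]),f(t[180:240,150:230])]),np.hstack([f(w),f(w[210:420,140:420])])])[:,:,::-1])
E
```

```text
clock: 9.77
tcp_pos: [0.411, 0.2985, 0.1768]
eef_rot: [-1.842, -2.543, 0.011]
wrist_force: [-0.9, -0.5, -0.5]
finger_gap: 0.0581
t 9.77 tcp [0.411  0.2985 0.1768] y [ 0.95   0.312 -0.007] z [-0.005 -0.005 -1.   ] F [-0.9 -0.5 -0.5] gap 0.0581 q [-0.88  0.46  0.3   1.88 -0.18  0.83 -0.17]
proj rim ctr [312.62743674 277.81383266] [270.7631356  278.76480186]
t 9.92 tcp [0.4134 0.3009 0.1805] y [0.95  0.312 0.001] z [ 0.001  0.    -1.   ] F [ 0.1 -0.1 -0.6] gap 0.0581 q [-0.88  0.46  0.3   1.88 -0.18  0.83 -0.17]
```

View pics/e4.png

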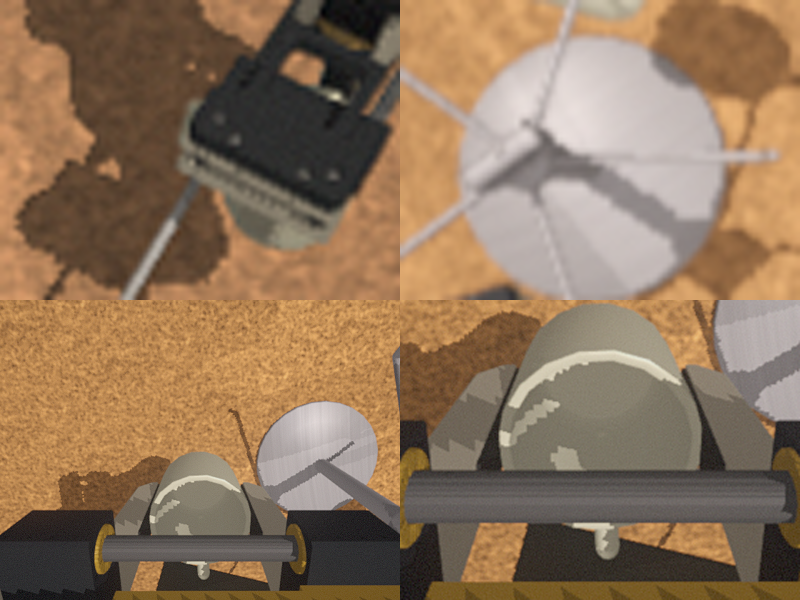

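```bash

python3 -m jog '[[0,0,0,7,3,0,1],[0,0,0,7,2.5,0,1],[0,0,0,7,2.5,0,1],[0,0,0,7,2.5,0,1],[0,0,0,0,0,0,1]]'  
python3 -m jog '[[0,0,0,6,2,0,1],[0,0,0,6,2,0,1],[0,0,0,5,1.5,0,1],[0,0,0,0,0,0,1],[0,0,0,0,0,0,1]]'  
python3 - <<'E'
from h import *
st(); hooks()
w=snap("wrist"); s=snap("scene");t=snap("top")
f=lambda a:cv2.resize(a,(400,300),interpolation=2)
cv2.imwrite("pics/e5.png",np.vstack([np.hstack([f(s[200:260,370:450]),f(t[180:240,150:230])]),np.hstack([f(w),f(w[210:420,140:420])])])[:,:,::-1])
for l in("hook0","cup_b_ear"): print([(round(d["p"],2),d["at"]) for d in ctrl.landmark_of(l,"scene")],[(round(d["p"],2),d["at"]) for d in ctrl.landmark_of(l,"wrist")])
E
```

```text
clock: 10.33
tcp_pos: [0.4427, 0.3127, 0.18]
eef_rot: [1.84, 2.545, 0.004]
wrist_force: [0.5, 0.5, -1.3]
finger_gap: 0.0578
clock: 10.75
tcp_pos: [0.4576, 0.3175, 0.1795]
eef_rot: [-1.84, -2.547, 0.001]
wrist_force: [-0.5, -0.4, -0.9]
finger_gap: 0.0578
t 10.75 tcp [0.4576 0.3175 0.1795] y [ 0.949  0.314 -0.   ] z [-0. -0. -1.] F [-0.5 -0.4 -0.9] gap 0.0578 q [-0.84  0.53  0.29  1.76 -0.19  0.89 -0.14]
stand [0.5795 0.3187] phase -159.3 n 12 res mm [ -3.   1.  -3.  -0.   3.  -0.  -2.  -1.  -2.  -2.   5.  -2.   5.   0.
   2.  -1.   4.   1.   1.   0.  -1.  -0. -12.  -2.]
[(0.63, [290.9, 434.3]), (0.63, [246.4, 345.6]), (0.6, [295.6, 334.7])] [(0.84, [120.5, 445.4])]
[] [(0.37, [119.7, 444.6])]
```

View pics/e5.png

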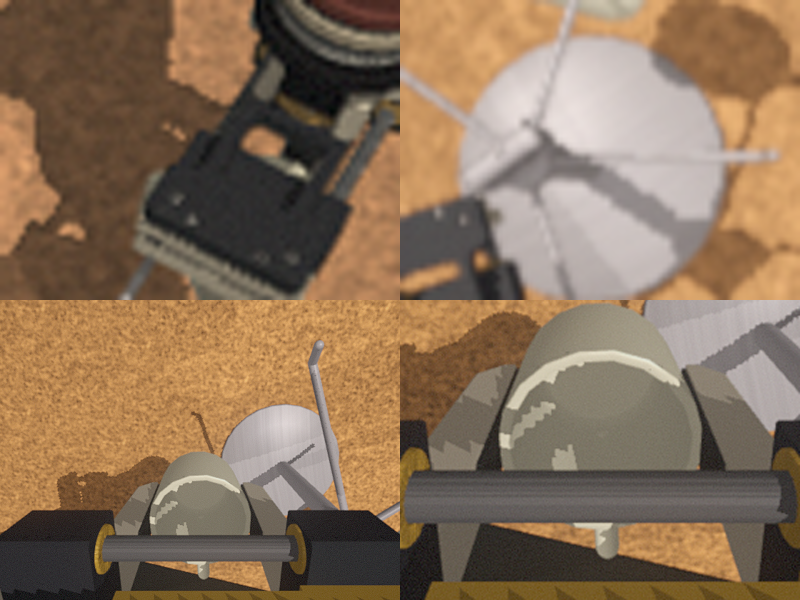

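```bash

python3 -m jog '[[0,0,0,0,0,-5,1],[0,0,0,0,0,-5,1],[0,0,0,0,0,-5,1],[0,0,0,0,0,-4,1],[0,0,0,0,0,0,1]]'  
python3 -m jog '[[0,0,0,0,0,-1,1],[0,0,0,0,0,-1,1],[0,0,0,0,0,-1,1],[0,0,0,0,0,-1,1],[0,0,0,0,0,0,1]]'  
python3 -c "
from h import *
st()"
```

```text
clock: 11.92
tcp_pos: [0.4566, 0.3172, 0.1593]
eef_rot: [-1.839, -2.546, 0.004]
wrist_force: [1.5, -0.5, -1.3]
finger_gap: 0.058
clock: 12.33
tcp_pos: [0.4576, 0.318, 0.1569]
eef_rot: [-1.839, -2.547, -0.001]
wrist_force: [-0.1, 0.8, 0.9]
finger_gap: 0.0585
t 12.33 tcp [0.4576 0.318  0.1569] y [0.949 0.315 0.001] z [ 0.     0.001 -1.   ] F [-0.1  0.8  0.9] gap 0.0585 q [-0.83  0.55  0.28  1.78 -0.2   0.83 -0.13]
```

Lowering met contact exactly where the handle should rest on the wire (0.183 m). Releasing now.

```bash

python3 -m jog '[[0,0,0,0,0,1,0.2],[0,0,0,0,0,0,-1],[0,0,0,0,0,0,-1],[0,0,0,0,0,0,-1],[0,0,0,0,0,0,-1]]'  
python3 -m jog '[[0,0,0,0,0,0,-1],[0,0,0,0,0,0,-1],[0,0,0,0,0,0,-1],[0,0,0,0,0,10,-1],[0,0,0,0,0,20,-1]]'  
python3 -m jog '[[0,0,0,0,0,25,-1],[0,0,0,0,0,25,-1],[0,0,0,0,0,25,-1],[0,0,0,0,0,25,-1],[0,0,0,0,0,25,-1]]'  
python3 -m jog '[[0,0,0,-20,-20,0,-1],[0,0,0,-20,-20,0,-1],[0,0,0,-10,-30,0,-1],[0,0,0,0,-35,0,-1],[0,0,0,0,-35,0,-1]]'  
python3 - <<'E'
from h import *
st(); hooks()
w=snap("wrist"); s=snap("scene");t=snap("top")
f=lambda a:cv2.resize(a,(400,300),interpolation=2)
cv2.imwrite("pics/e6.png",np.vstack([np.hstack([f(s[200:350,300:500]),f(t[150:270,110:270])]),np.hstack([f(w),f(w[210:420,140:420])])])[:,:,::-1])
for l in("hook0","cup_b_ear","hung_a_ear"): print(l,[(round(d["p"],2),np.round(toz(d["at"],"scene",.18),3)) for d in ctrl.landmark_of(l,"scene")])
E
```

```text
clock: 12.75
tcp_pos: [0.4575, 0.3175, 0.1577]
eef_rot: [1.84, 2.547, 0.0]
wrist_force: [0.2, -0.0, -0.8]
finger_gap: 0.0802
clock: 13.17
tcp_pos: [0.4559, 0.3167, 0.1863]
eef_rot: [-1.839, -2.545, 0.008]
wrist_force: [0.7, 0.2, -0.6]
finger_gap: 0.093
clock: 13.58
tcp_pos: [0.4573, 0.3174, 0.3148]
eef_rot: [1.84, 2.546, 0.001]
wrist_force: [0.1, -0.0, 0.0]
finger_gap: 0.093
clock: 14.0
tcp_pos: [0.4065, 0.1767, 0.3136]
eef_rot: [1.836, 2.549, 0.002]
wrist_force: [0.7, -0.6, 0.7]
finger_gap: 0.093
t 14.0 tcp [0.4065 0.1767 0.3136] y [0.949 0.317 0.001] z [ 0.001  0.001 -1.   ] F [ 0.7 -0.6  0.7] gap 0.093 q [-0.77  0.2   0.38  1.84 -0.08  1.12 -0.03]
stand [0.5778 0.321 ] phase -161.3 n 15 res mm [ -4.   2.   1.  -6.  -4.  -2.  -2.  -8.  -6.   4.  -3.  -9.   4.  -9.
   3.   2.  11.   3.   6.   3.   5.   3.  -0.   3.  -2.   5.   0.  -1.
 -10.  -2.]
hook0 [(0.95, array([0.464, 0.277, 0.18 ])), (0.93, array([0.509, 0.41 , 0.18 ])), (0.87, array([0.644, 0.417, 0.18 ])), (0.75, array([0.659, 0.368, 0.18 ])), (0.69, array([0.687, 0.283, 0.18 ])), (0.58, array([0.583, 0.2  , 0.18 ]))]
cup_b_ear [(0.76, array([0.485, 0.289, 0.18 ])), (0.29, array([ 0.714, -0.032,  0.18 ]))]
hung_a_ear [(0.73, array([0.658, 0.365, 0.18 ])), (0.54, array([ 0.566, -0.277,  0.18 ]))]
```

View pics/e6.png

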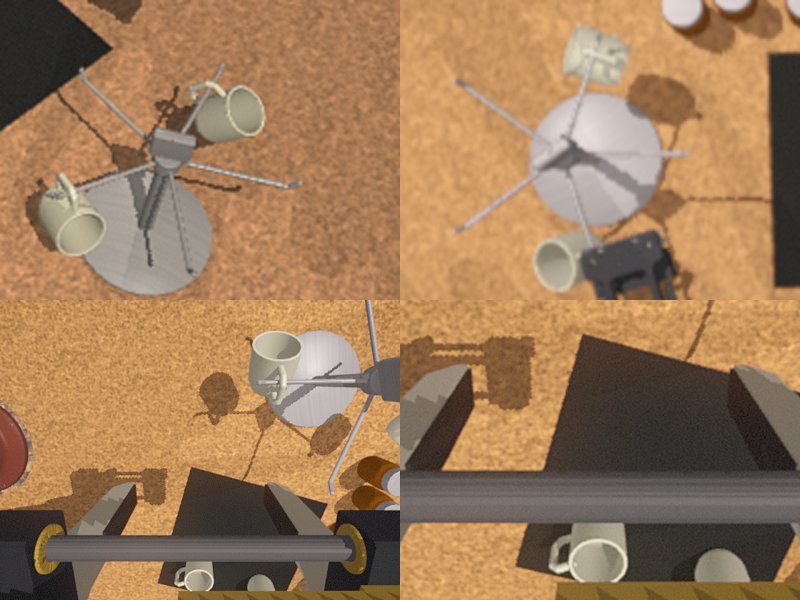

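Cup b hangs properly on the front hook, and the cup hung from the start is in place. Next is a look at the turning grip from above.

```bash

python3 -m jog '[[0,0,0,17,14,0,-1],[0,0,0,17,14,0,-1],[0,0,0,17,14,0,-1],[0,0,0,17,14,0,-1],[0,0,0,17,14,0,-1]]' >/dev/null
python3 -m jog '[[0,0,0,17,14,0,-1],[0,0,0,17,14,0,-1],[0,0,0,17,15,0,-1],[0,0,0,17,15,0,-1],[0,0,0,17,15,0,-1]]'  
python3 - <<'E'
from h import *
st(); w=snap("wrist","w7.png")
p=np.array(ctrl.get_state()["tcp_pos"]); print(proj([p[0],p[1],.23],"wrist"))
print([(round(d["p"],2),d["at"],toz(d["at"],"wrist",.214)) for d in ctrl.landmark_of("stand_grip","wrist")])
E
```

```text
clock: 15.53
tcp_pos: [0.5781, 0.3215, 0.3122]
eef_rot: [-1.839, -2.547, 0.001]
wrist_force: [0.4, 0.3, -0.1]
finger_gap: 0.093
t 15.53 tcp [0.5781 0.3215 0.3122] y [ 0.949  0.315 -0.001] z [-0.001 -0.    -1.   ] F [ 0.4  0.3 -0.1] gap 0.093 q [-0.72  0.59  0.35  1.24 -0.2   1.35 -0.07]
[224.60333104 278.91964821]
[(0.86, [220.2, 280.9], array([0.5800131 , 0.32234513, 0.214     ]))]
```

View pics/w7.png

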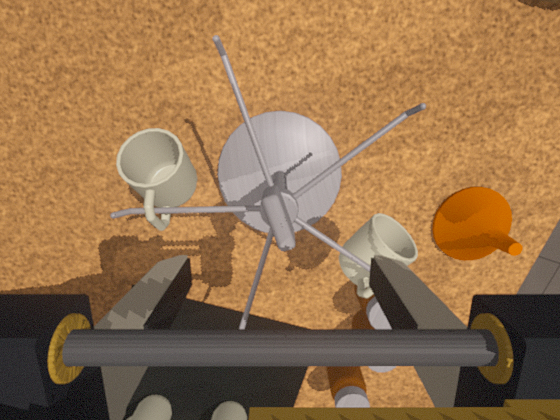

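The grip plate lies along the free hook at about 127°, so hook0 is that one. I'll grasp the plate across its thickness (jaw at 37°) and turn it +72°.

```bash

python3 -m jog '[[0,0,6,0,0,-20,-1],[0,0,6,0,0,-20,-1],[0,0,6,1,0,-22,-1],[0,0,0.6,0,0,-26,-1],[0,0,0,0,0,-26,-1]]' 
python3 -m jog '[[0,0,0,0,0,0,1],[0,0,0,0,0,0,1],[0,0,0,0,0,0,1],[0,0,0,0,0,0,1],[0,0,0,0,0,0,1]]' 30
python3 -m jog '[[0,0,0,0,0,0,1],[0,0,0,0,0,0,1],[0,0,0,0,0,0,1],[0,0,0,0,0,0,1],[0,0,3,0,0,0,1]]'
python3 -m jog '[[0,0,5,0,0,0,1],[0,0,6,0,0,0,1],[0,0,6,0,0,0,1],[0,0,6,0,0,0,1],[0,0,6,0,0,0,1]]'
python3 -m jog '[[0,0,6,0,0,0,1],[0,0,6,0,0,0,1],[0,0,6,0,0,0,1],[0,0,6,0,0,0,1],[0,0,6,0,0,0,1]]'
python3 -m jog '[[0,0,5,0,0,0,1],[0,0,4,0,0,0,1],[0,0,1,0,0,0,1],[0,0,0,0,0,0,1],[0,0,0,0,0,0,1]]'
python3 - <<'E'
from h import *
st(); hooks()
E
```

```text
clock: 16.05
tcp_pos: [0.5781, 0.3199, 0.1982]
eef_rot: [1.403, 2.81, 0.001]
wrist_force: [0.5, -0.6, 0.2]
finger_gap: 0.093
clock: 16.47
tcp_pos: [0.5794, 0.321, 0.2008]
eef_rot: [1.403, 2.809, 0.005]
wrist_force: [-0.5, 0.8, 0.3]
finger_gap: 0.0639
clock: 16.88
tcp_pos: [0.5784, 0.3207, 0.1987]
eef_rot: [1.328, 2.847, -0.0]
wrist_force: [-0.7, 0.4, -0.6]
finger_gap: 0.0307
clock: 17.3
tcp_pos: [0.5784, 0.3199, 0.1986]
eef_rot: [-0.568, -3.09, 0.002]
wrist_force: [0.1, 0.3, -1.4]
finger_gap: 0.0154
clock: 17.72
tcp_pos: [0.5793, 0.3211, 0.1986]
eef_rot: [-0.251, 3.13, 0.002]
wrist_force: [1.2, 1.5, -1.8]
finger_gap: 0.014
clock: 18.13
tcp_pos: [0.5792, 0.3215, 0.1986]
eef_rot: [-0.514, 3.097, 0.002]
wrist_force: [2.7, 3.4, -3.5]
finger_gap: 0.0137
t 18.13 tcp [0.5792 0.3215 0.1986] y [-0.323  0.946  0.001] z [ 0.002  0.002 -1.   ] F [ 2.7  3.4 -3.5] gap 0.0137 q [-0.49  0.65 -0.09  1.41  0.06  1.08  1.31]
stand [0.5777 0.32  ] phase -161.3 n 11 res mm [ 4.  2. -1. -5. -1. -7.  1.  2. -3.  1. -1.  6. -5. -3.  1. -2.  3.  9.
 -4. -5.  1. -2.]
```

```bash

python3 -m jog '[[0,0,0,0,0,0,-1],[0,0,0,0,0,0,-1],[0,0,0,0,0,0,-1],[0,0,0,0,0,0,-1],[0,0,0,0,0,0,-1]]' >/dev/null
python3 -m jog '[[0,0,0,0,0,10,-1],[0,0,-7,0,0,30,-1],[0,0,-7,0,0,30,-1],[0,0,-7,0,0,30,-1],[0,0,-7,0,0,20,-1]]' >/dev/null
python3 -m jog '[[0,0,-7,6,-35,0,-1],[0,0,-7,6,-35,0,-1],[0,0,-7,6,-35,0,-1],[0,0,-7,6,-35,0,-1],[0,0,-7,6,-35,0,-1]]' >/dev/null
python3 -m jog '[[0,0,-7,6,-35,0,-1],[0,0,-7,6,-35,0,-1],[0,0,-7,6,-35,0,-1],[0,0,-4,6,-35,0,-1],[0,0,0,6,-30,0,-1]]'  >/dev/null
python3 -m jog '[[0,0,0,8,-25,0,-1],[0,0,0,8,-25,0,-1],[0,0,0,0,-25,0,-1],[0,0,0,0,-10,0,-1],[0,0,0,0,0,0,-1]]' 
python3 - <<'E'
from h import *
st(); hooks(); C=cam("wrist"); w=snap("wrist","w8.png"); snap("scene")
for l in ("cup_a_mid","cup_c_mid","cup_a_ear","cup_c_ear"):
  for n in("wrist","scene"):
   for d in ctrl.landmark_of(l,n):
    if d["p"]>.3: print(l,n,round(d["p"],2),np.round(d["at"]),np.round(toz(d["at"],n,.0355,C if n=="wrist" else None),4))
for z in(.08,.1,.12): print("pan edge",toz((158,325),"top",z),toz((218,185),"scene",z),toz((284,185),"scene",0))
E
```

```text
clock: 20.62
tcp_pos: [0.6536, -0.1133, 0.3193]
eef_rot: [1.788, 2.582, -0.003]
wrist_force: [-0.3, -0.5, 0.1]
finger_gap: 0.0932
t 20.62 tcp [ 0.6536 -0.1133  0.3193] y [ 0.936  0.352 -0.001] z [-0.    -0.002 -1.   ] F [-0.3 -0.5  0.1] gap 0.0932 q [-0.04  0.59  0.33  1.22 -0.19  1.36  0.64]
stand [0.5776 0.3217] phase -160.8 n 14 res mm [ -2.   3.   1.  -3.  -3. -19.   3.  -1.   5.   1.  -5.   1.  -3.   3.
  -4.   4.   2.  -1.   4.  -1.   5.   5.   0.   2.  -0.  -6.  -8.  -2.]
cup_a_mid wrist 0.86 [141. 167.] [ 0.5047 -0.1143  0.0355]
cup_c_mid wrist 0.56 [156. 266.] [ 0.6287 -0.0873  0.0355]
cup_c_mid scene 0.75 [210. 259.] [ 0.623  -0.089   0.0355]
cup_c_mid scene 0.51 [295. 435.] [0.429  0.3875 0.0355]
cup_a_ear wrist 0.63 [153. 138.] [ 0.4746 -0.1425  0.0355]
cup_a_ear scene 0.95 [179. 286.] [ 0.4914 -0.1345  0.0355]
cup_a_ear scene 0.46 [315. 370.] [0.595  0.3279 0.0355]
cup_a_ear scene 0.39 [329. 387.] [0.5882 0.3798 0.0355]
cup_c_ear wrist 0.95 [190. 263.] [ 0.64   -0.1297  0.0355]
cup_c_ear scene 0.63 [206. 247.] [ 0.6409 -0.1222  0.0355]
cup_c_ear scene 0.39 [246. 349.] [0.5024 0.1484 0.0355]
pan edge [ 0.74788609 -0.10485328  0.08      ] [ 0.81217307 -0.15678741  0.08      ] [ 0.89957364 -0.03252377  0.        ]
pan edge [ 0.74470285 -0.10277619  0.1       ] [ 0.81772516 -0.14252267  0.1       ] [ 0.89957364 -0.03252377  0.        ]
pan edge [ 0.74151961 -0.1006991   0.12      ] [ 0.82327725 -0.12825792  0.12      ] [ 0.89957364 -0.03252377  0.        ]
```

View pics/w8.png

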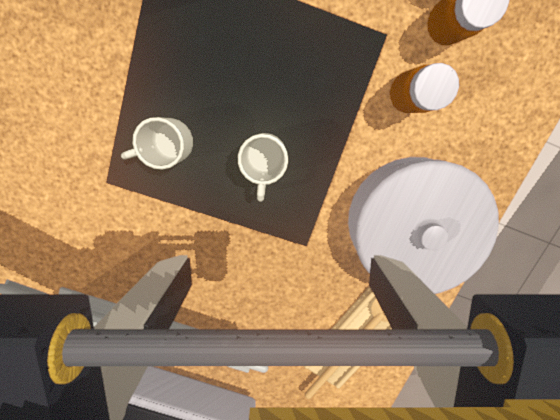

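Cup c has been knocked about 5 cm; it is now at (263,158) in the wrist view. The handle is still square to the jaw. I'll compute its centre and descend partway.

```bash

python3 - <<'E'
from h import *
print("rim",toz((158,263),"wrist",.066), "handle",toz((185,262.5),"wrist",.045)); print(ctrl.get_state()["tcp_pos"])
E
```

```text
rim [ 0.62560945 -0.08904923  0.066     ] handle [ 0.63675403 -0.12416848  0.045     ]
[ 0.65438552 -0.10945806  0.31863678]
```

```bash

python3 -m jog '[[0,0,0,-5.5,4.5,-34,-1],[0,0,0,-5.5,4.5,-34,-1],[0,0,0,-5.5,4.5,-34,-1],[0,0,0,-5.5,4.5,-34,-1],[0,0,0,-5.5,4.5,-34,-1]]' >/dev/null
python3 -m jog '[[0,0,0,0,0,-25,-1],[0,0,0,0,0,0,-1],[0,0,0,0,0,0,-1],[0,0,0,0,0,0,-1],[0,0,0,0,0,0,-1]]' 
cat >> h.py <<'E'
def rim(n="wrist",f=None):
    """fit the rim ellipse of the cup between the fingers by its bright colour over black mat"""
    st(); C=cam(n); im=snap(n,f); 
    for l in ("cup_a","cup_b","cup_c"):
        for d in ctrl.landmark_of(l+"_mid",n)[:1]:
            e=ctrl.landmark_of(l+"_ear",n)
            print(l,round(d["p"],2),np.round(d["at"]),toz(d["at"],n,.035,C).round(4),[(round(x["p"],2),np.round(x["at"]),toz(x["at"],n,.036,C).round(4)) for x in e[:2]])
    return im,C
E
python3 - <<'E'
from h import *
im,C=rim(f="w9.png")
hsv=cv2.cvtColor(im,cv2.COLOR_RGB2HSV); m=((hsv[...,2]>110)&(hsv[...,1]<60)).astype(np.uint8)
n,lab,s,c=cv2.connectedComponentsWithStats(m[:300])
for i in range(1,n):
    if s[i][4]>800: print(s[i],c[i])
E
```

```text
clock: 22.35
tcp_pos: [0.6288, -0.0877, 0.1262]
eef_rot: [1.779, 2.584, 0.003]
wrist_force: [0.7, 1.0, 1.0]
finger_gap: 0.0927
t 22.35 tcp [ 0.6288 -0.0877  0.1262] y [0.934 0.357 0.004] z [ 0.005 -0.001 -1.   ] F [0.7 1.  1. ] gap 0.0927 q [-0.06  0.7   0.29  1.59 -0.24  0.88  0.67]
cup_a 0.82 [198. 111.] [ 0.5041 -0.1161  0.035 ] [(0.58, array([214.,  65.]), array([ 0.4742, -0.1407,  0.036 ]))]
cup_c 0.82 [220. 276.] [ 0.6272 -0.0882  0.035 ] [(0.81, array([269., 269.]), array([ 0.6364, -0.1286,  0.036 ]))]
[  31  156  127   94 8358] [ 98.57274468 201.25867432]
[ 230  179   88  116 6608] [273.62863196 229.17478814]
[  374   214   186    86 11278] [484.30129456 261.12112077]
[ 121  255   67   45 1388] [156.44380403 279.32708934]
```

View pics/w9.png

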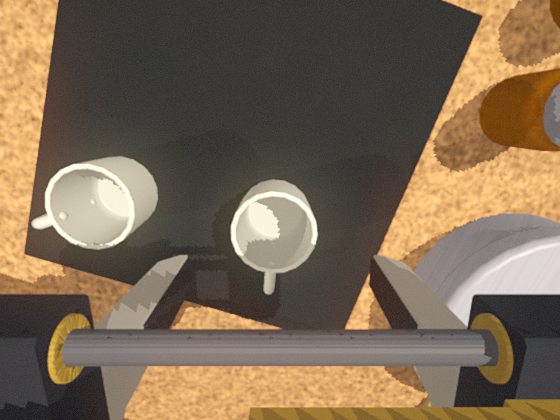

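```bash

python3 - <<'E'
from h import *
s=ctrl.get_state(); p=np.array(s["tcp_pos"]);print(p, proj([p[0],p[1],.066],"wrist"), toz((233,274),"wrist",.066)-p, toz((230,276),"wrist",.066)-p)
E
```

```text
[ 0.62728498 -0.08698006  0.12442186] [234.1234378 278.9292264] [-0.00342812 -0.00044129 -0.05842186] [-0.00291603  0.00205849 -0.05842186]
```

Close enough. Descend, grasp and lift.

```bash

python3 -m jog '[[0,0,0,-2,0,-20,-1],[0,0,0,-1,0,-20,-1],[0,0,0,0,0,-20,-1],[0,0,0,0,0,-20,-1],[0,0,0,0,0,-19,-1]]' 
python3 -m jog '[[0,0,0,0,0,0,1],[0,0,0,0,0,0,1],[0,0,0,0,0,0,1],[0,0,0,0,0,0,1],[0,0,0,0,0,0,1]]' 15
python3 -m jog '[[0,0,0,0,0,0,1],[0,0,0,0,0,0,1],[0,0,0,0,0,0,1],[0,0,0,0,0,0,1],[0,0,0,0,0,0,1]]'
python3 -m jog '[[0,0,1,0,0,33,1],[0,0,1,0,0,40,1],[0,0,1,0,0,40,1],[0,0,1,0,0,40,1],[0,0,0,0,0,40,1]]'
python3 -m jog '[[0,0,0,0,0,32,1],[0,0,0,-21,33,0,1],[0,0,0,-21,33,0,1],[0,0,0,-21,33,0,1],[0,0,0,-21,33,0,1]]'
python3 -m jog '[[0,0,0,-21,33,0,1],[0,0,0,-21,33,0,1],[0,0,0,-21,33,0,1],[0,0,0,-21,33,0,1],[0,0,0,-21,33,0,1]]'
python3 -c "
from h import *
st()"
```

```text
clock: 23.07
tcp_pos: [0.624, -0.0868, 0.0239]
eef_rot: [1.781, 2.588, 0.0]
wrist_force: [0.5, 0.3, -0.5]
finger_gap: 0.0926
clock: 23.48
tcp_pos: [0.625, -0.0871, 0.0262]
eef_rot: [1.78, 2.586, 0.002]
wrist_force: [-0.5, 0.2, -0.7]
finger_gap: 0.064
clock: 23.9
tcp_pos: [0.6246, -0.0871, 0.0258]
eef_rot: [1.78, 2.587, 0.001]
wrist_force: [-1.3, 0.3, 6.4]
finger_gap: 0.058
clock: 24.32
tcp_pos: [0.623, -0.0867, 0.2188]
eef_rot: [-1.688, -2.647, 0.001]
wrist_force: [0.6, 0.0, -2.0]
finger_gap: 0.0581
clock: 24.73
tcp_pos: [0.5381, 0.0464, 0.2491]
eef_rot: [-1.69, -2.647, 0.001]
wrist_force: [0.1, 0.9, -2.1]
finger_gap: 0.0585
clock: 25.15
tcp_pos: [0.433, 0.2113, 0.2492]
eef_rot: [-1.689, -2.648, 0.001]
wrist_force: [0.5, 0.6, -2.3]
finger_gap: 0.0583
t 25.15 tcp [0.433  0.2113 0.2492] y [ 0.907  0.421 -0.001] z [-0.001 -0.    -1.   ] F [ 0.5  0.6 -2.3] gap 0.0583 q [-0.69  0.33  0.26  1.85 -0.1   0.97  0.05]
```

```bash

python3 -m jog '[[0,0,0,-7,30,0,1],[0,0,0,-7,30,0,1],[0,0,0,-7,30,0,1],[0,0,0,0,0,0,1],[0,0,0,0,0,0,1]]'
python3 - <<'E'
from h import *
st(); w=snap("wrist"); hooks()
cv2.imwrite("pics/w10.png",cv2.resize(w[200:420,180:500,::-1],(800,550)))
E
```

```text
clock: 25.57
tcp_pos: [0.4123, 0.3019, 0.2488]
eef_rot: [-1.682, -2.652, 0.002]
wrist_force: [-0.2, -0.6, -1.1]
finger_gap: 0.0583
t 25.57 tcp [0.4123 0.3019 0.2488] y [ 0.905  0.426 -0.002] z [-0.002 -0.001 -1.   ] F [-0.2 -0.6 -1.1] gap 0.0583 q [-0.84  0.37  0.23  1.78 -0.1   1.   -0.13]
stand [0.5777 0.3191] phase -160.5 n 14 res mm [  3.  -4.   4.  -0.  -2.   2.   3.  -9.  -3.   5.  -6.  -6.   1.   7.
   8.   5.  -4.  -6.  -0.  -3.  -3.   3.   4.   0.   0.   2. -11.  -6.]
```

View pics/w10.png

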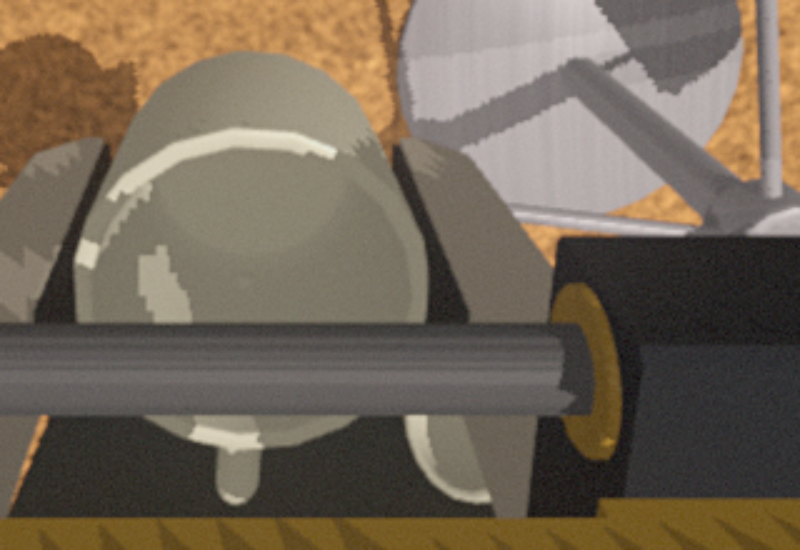

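```bash

python3 - <<'E'
from h import *
import warnings; warnings.simplefilter("ignore")
a=toz((284,386),"wrist",.18);b=toz((293.2,456),"wrist",.18)
d=(b-a)[:2]; d/=np.linalg.norm(d); print(a,b,"ang",np.degrees(np.arctan2(d[1],d[0])))
p=np.array(ctrl.get_state()["tcp_pos"])[:2]; g=np.array([.578,.3205]);u=-d;n=np.array([-u[1],u[0]])
print("tcp",p,"radial",(p-g)@u,"lateral",(p-a[:2])@n,"g lateral",(g-a[:2])@n)
for z in(.035,.15):print(toz((388,360),"wrist",z))
E
```

```text
[0.50502438 0.29365675 0.18      ] [0.55680324 0.3091565  0.18      ] ang 16.664813740905828
tcp [0.41420238 0.29941931] radial 0.16296327368764318 lateral -0.03156575379699447 g lateral -0.00478841557388478
[0.62491371 0.09928225 0.035     ]
[0.55164873 0.18094555 0.15      ]
```

```bash

python3 -m jog '[[0,0,-1,-1,3,-18,1],[0,0,-1,-0.5,1.5,-18,1],[0,0,-1,0,0,-18,1],[0,0,-1,0,0,-16,1],[0,0,0,0,0,0,1]]'
python3 -m jog '[[0,0,0,7,2.2,0,1],[0,0,0,7,2.2,0,1],[0,0,0,7,2.2,0,1],[0,0,0,7,2.2,0,1],[0,0,0,0,0,0,1]]'  
python3 -m jog '[[0,0,0,6,2,0,1],[0,0,0,6,2,0,1],[0,0,0,5,1.5,0,1],[0,0,0,0,0,0,1],[0,0,0,0,0,0,1]]'  
python3 - <<'E'
from h import *
st(); hooks(); st()
E
```

```text
clock: 26.43
tcp_pos: [0.4105, 0.3032, 0.1769]
eef_rot: [-1.781, -2.586, 0.01]
wrist_force: [0.1, -0.9, -1.2]
finger_gap: 0.058
clock: 26.85
tcp_pos: [0.4431, 0.3141, 0.1805]
eef_rot: [1.781, 2.585, 0.005]
wrist_force: [0.6, -0.4, -1.2]
finger_gap: 0.058
clock: 27.27
tcp_pos: [0.4576, 0.3188, 0.1795]
eef_rot: [-1.781, -2.588, 0.001]
wrist_force: [-0.4, -0.3, -1.9]
finger_gap: 0.0577
t 27.27 tcp [0.4576 0.3188 0.1795] y [ 0.934  0.357 -0.   ] z [-0. -0. -1.] F [-0.4 -0.3 -1.9] gap 0.0577 q [-0.8   0.52  0.23  1.75 -0.15  0.89 -0.14]
stand [0.578  0.3203] phase -160.9 n 13 res mm [-4. -0. -1.  8.  3. -8.  7. -4.  2. -4. -3. -1. -2.  2. -4. -3. -6. -2.
  3.  8.  4.  3.  6. -2. -7.  1.]
t 27.67 tcp [0.4572 0.3189 0.1797] y [ 0.934  0.357 -0.   ] z [-0.  0. -1.] F [-0.3 -0.  -2.9] gap 0.0576 q [-0.8   0.52  0.23  1.75 -0.15  0.89 -0.14]
```

```bash

python3 -m jog '[[0,0,0,0,0,-5,1],[0,0,0,0,0,-5,1],[0,0,0,0,0,-5,1],[0,0,0,0,0,-4,1],[0,0,0,0,0,0,1]]'  
python3 -m jog '[[0,0,0,0,0,-1,1],[0,0,0,0,0,-1,1],[0,0,0,0,0,-1,1],[0,0,0,0,0,-1,1],[0,0,0,0,0,0,1]]'  
python3 -m jog '[[0,0,0,0,0,-1,1],[0,0,0,0,0,-1,1],[0,0,0,0,0,0,1],[0,0,0,0,0,0,1],[0,0,0,0,0,0,1]]'
```

```text
clock: 28.08
tcp_pos: [0.4567, 0.3185, 0.1593]
eef_rot: [-1.781, -2.587, 0.004]
wrist_force: [-0.6, -0.3, -1.2]
finger_gap: 0.0577
clock: 28.5
tcp_pos: [0.4574, 0.3189, 0.1566]
eef_rot: [-1.781, -2.588, -0.0]
wrist_force: [0.5, 0.9, -1.8]
finger_gap: 0.0579
clock: 28.92
tcp_pos: [0.4575, 0.3191, 0.1548]
eef_rot: [-1.781, -2.588, -0.001]
wrist_force: [1.1, 0.4, -0.2]
finger_gap: 0.0582
```

```bash

python3 -m jog '[[0,0,0,0,0,-1,1],[0,0,0,0,0,-1,1],[0,0,0,0,0,0,1],[0,0,0,0,0,0,1],[0,0,0,0,0,0,1]]'
python3 -c "
from h import *
st()"
```

```text
clock: 29.33
tcp_pos: [0.4573, 0.3191, 0.1527]
eef_rot: [-1.781, -2.588, -0.0]
wrist_force: [-0.8, 1.1, 1.1]
finger_gap: 0.0577
t 29.33 tcp [0.4573 0.3191 0.1527] y [0.934 0.357 0.   ] z [-0.  0. -1.] F [-0.8  1.1  1.1] gap 0.0577 q [-0.79  0.55  0.22  1.78 -0.16  0.82 -0.13]
```

Contact confirmed, so the handle is on the wire. Release and retreat.

```bash

python3 -m jog '[[0,0,0,0,0,1,0.2],[0,0,0,0,0,0,-1],[0,0,0,0,0,0,-1],[0,0,0,0,0,0,-1],[0,0,0,0,0,0,-1]]'  >/dev/null
python3 -m jog '[[0,0,0,0,0,0,-1],[0,0,0,0,0,0,-1],[0,0,0,0,0,0,-1],[0,0,0,0,0,10,-1],[0,0,0,0,0,20,-1]]'  
python3 -m jog '[[0,0,0,0,0,25,-1],[0,0,0,0,0,25,-1],[0,0,0,0,0,25,-1],[0,0,0,0,0,25,-1],[0,0,0,0,0,28,-1]]'  
python3 -m jog '[[0,0,3,24,0,0,-1],[0,0,3,24,0,0,-1],[0,0,3,24,0,0,-1],[0,0,3,24,0,0,-1],[0,0,3,25,2,0,-1]]'
python3 - <<'E'
from h import *
st(); hooks(); w=snap("wrist","w11.png")
print([(round(d["p"],2),d["at"],toz(d["at"],"wrist",.214)) for d in ctrl.landmark_of("stand_grip","wrist")])
E
```

```text
clock: 30.17
tcp_pos: [0.4559, 0.318, 0.1823]
eef_rot: [-1.78, -2.586, 0.008]
wrist_force: [0.4, -0.3, 0.1]
finger_gap: 0.093
clock: 30.58
tcp_pos: [0.4569, 0.3185, 0.3134]
eef_rot: [-1.781, -2.588, 0.001]
wrist_force: [0.8, -0.1, -1.6]
finger_gap: 0.0929
clock: 31.0
tcp_pos: [0.5794, 0.3203, 0.3128]
eef_rot: [1.425, 2.799, 0.001]
wrist_force: [0.2, 0.4, 0.6]
finger_gap: 0.093
t 31.0 tcp [0.5794 0.3203 0.3128] y [0.809 0.588 0.001] z [ 0.001  0.    -1.   ] F [0.2 0.4 0.6] gap 0.093 q [-0.65  0.58  0.2   1.23 -0.11  1.34  0.18]
stand [0.5776 0.3207] phase -162.8 n 11 res mm [  4.   8.  -1.   3.  -1. -13.  -1.  -5.   2.  -3.   7.  -5.  -5.   9.
  -0.  -0.   0.   1.  -3.  -0.  -3.   1.]
[(0.66, [221.0, 280.4], array([0.58006618, 0.31963372, 0.214     ]))]
```

View pics/w11.png

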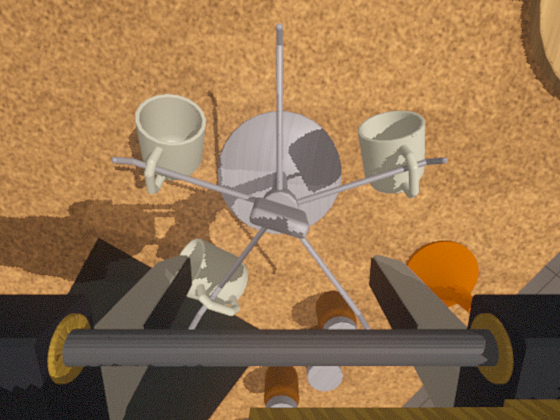

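Three cups hang: at the left (front hook), lower-left and right in this view. Free hooks point up (127°) and lower-right. I'll grip the plate with the jaw at −71° and turn +72° again.

```bash

for i in 1 2 ; do :; done
python3 -m jog '[[0,0,-7,0,0,0,-1],[0,0,-7,0,0,0,-1],[0,0,-7,0,0,0,-1],[0,0,-7,0,0,0,-1],[0,0,-7,0,0,0,-1]]' >/dev/null
python3 -m jog '[[0,0,-7,0,0,0,-1],[0,0,-7,0,0,0,-1],[0,0,-7,0,0,0,-1],[0,0,-7,0,0,0,-1],[0,0,-7,0,0,0,-1]]' >/dev/null
python3 -m jog '[[0,0,-7,0,0,0,-1],[0,0,-7,0,0,0,-1],[0,0,-7,0,0,0,-1],[0,0,-7,0,0,0,-1],[0,0,-7,0,0,0,-1]]' 
python3 -m jog '[[0,0,-2,0,0,-20,-1],[0,0,0,0,0,-20,-1],[0,0,0,0,0,-22,-1],[0,0,0,0,0,-26,-1],[0,0,0,0,0,-26,-1]]' 
python3 -m jog '[[0,0,0,0,0,0,1],[0,0,0,0,0,0,1],[0,0,0,0,0,0,1],[0,0,0,0,0,0,1],[0,0,0,0,0,0,1]]' 30
python3 -m jog '[[0,0,0,0,0,0,1],[0,0,0,0,0,0,1],[0,0,0,0,0,0,1],[0,0,0,0,0,0,1],[0,0,0,0,0,0,1]]'
python3 -m jog '[[0,0,0,0,0,0,1],[0,0,0,0,0,0,1],[0,0,0,0,0,0,1],[0,0,0,0,0,0,1],[0,0,0,0,0,0,1]]'
python3 -c "
from h import *
st()"
```

```text
clock: 32.75
tcp_pos: [0.5778, 0.3213, 0.312]
eef_rot: [-3.09, -0.562, -0.0]
wrist_force: [-0.2, 0.8, 0.8]
finger_gap: 0.0928
clock: 33.17
tcp_pos: [0.578, 0.3216, 0.1974]
eef_rot: [-3.097, -0.517, -0.002]
wrist_force: [0.1, 0.4, -0.6]
finger_gap: 0.0931
clock: 33.58
tcp_pos: [0.5795, 0.3211, 0.1998]
eef_rot: [-3.098, -0.516, -0.006]
wrist_force: [0.6, 0.8, -0.4]
finger_gap: 0.0642
clock: 34.0
tcp_pos: [0.5784, 0.3209, 0.1977]
eef_rot: [-3.099, -0.516, -0.0]
wrist_force: [-0.0, -0.2, 0.0]
finger_gap: 0.0307
clock: 34.42
tcp_pos: [0.5783, 0.3212, 0.1976]
eef_rot: [-3.098, -0.517, 0.0]
wrist_force: [-0.4, 0.2, -0.1]
finger_gap: 0.0139
t 34.42 tcp [0.5783 0.3212 0.1976] y [ 0.325 -0.946 -0.   ] z [-0.  0. -1.] F [-0.4  0.2 -0.1] gap 0.0139 q [-0.88  0.72  0.63  1.43 -0.45  1.14 -1.41]
```

```bash

python3 -m jog '[[0,0,3,0,0,0,1],[0,0,5,0,0,0,1],[0,0,6,0,0,0,1],[0,0,6,0,0,0,1],[0,0,6,0,0,0,1]]' >/dev/null
python3 -m jog '[[0,0,6,0,0,0,1],[0,0,6,0,0,0,1],[0,0,6,0,0,0,1],[0,0,6,0,0,0,1],[0,0,6,0,0,0,1]]'
python3 -m jog '[[0,0,6,0,0,0,1],[0,0,5,0,0,0,1],[0,0,4,0,0,0,1],[0,0,1,0,0,0,1],[0,0,0,0,0,0,1]]'
python3 -m jog '[[0,0,0,0,0,0,-1],[0,0,0,0,0,0,-1],[0,0,0,0,0,0,-1],[0,0,0,0,0,0,-1],[0,0,0,0,0,0,-1]]'
python3 -m jog '[[0,0,0,0,0,10,-1],[0,0,0,0,0,30,-1],[0,0,-7,0,0,30,-1],[0,0,-7,0,0,30,-1],[0,0,-7,0,0,20,-1]]' >/dev/null
python3 -m jog '[[0,0,-7,-6,-35,0,-1],[0,0,-7,-6,-35,0,-1],[0,0,-7,-6,-35,0,-1],[0,0,-1,-6,-35,0,-1],[0,0,0,-6,-35,0,-1]]' >/dev/null
python3 -m jog '[[0,0,0,-6,-35,0,-1],[0,0,0,-6,-35,0,-1],[0,0,0,-6,-35,0,-1],[0,0,0,-6,-35,0,-1],[0,0,0,-6,-35,0,-1]]' >/dev/null
python3 -m jog '[[0,0,0,-7,-35,0,-1],[0,0,0,-7,-35,0,-1],[0,0,0,0,-10,0,-1],[0,0,0,0,0,0,-1],[0,0,0,0,0,0,-1]]' 
python3 - <<'E'
from h import *
hooks(); rim(f="w12.png")
E
```

```text
clock: 35.25
tcp_pos: [0.5772, 0.3222, 0.1975]
eef_rot: [-2.486, -1.916, 0.001]
wrist_force: [-3.0, 1.7, 0.4]
finger_gap: 0.0142
clock: 35.67
tcp_pos: [0.5768, 0.3222, 0.1975]
eef_rot: [-2.201, -2.237, 0.002]
wrist_force: [-5.1, 2.4, 1.0]
finger_gap: 0.0135
clock: 36.08
tcp_pos: [0.579, 0.3203, 0.1977]
eef_rot: [2.204, 2.237, 0.0]
wrist_force: [-0.2, -0.5, 0.2]
finger_gap: 0.0424
clock: 37.75
tcp_pos: [0.5049, -0.1084, 0.3181]
eef_rot: [-2.87, -1.275, -0.002]
wrist_force: [-0.1, 1.3, 0.0]
finger_gap: 0.0924
stand [0.5786 0.3211] phase -161.6 n 13 res mm [ 3. -4. -2.  1. -9. -8.  1.  2. -4. -2. -1. -7. -1.  6. -0. -1. -3.  7.
  4. -1.  5.  6.  1. -3.  4.  1.]
t 38.15 tcp [ 0.5046 -0.1081  0.3175] y [ 0.743 -0.669 -0.   ] z [-0.  0. -1.] F [ 0.3 -0.9 -0.1] gap 0.093 q [-0.25  0.36  0.61  1.66 -0.22  1.19 -0.33]
cup_a 0.97 [182. 283.] [ 0.5039 -0.1142  0.035 ] [(0.62, array([213., 279.]), array([ 0.4728, -0.1413,  0.036 ]))]
```

```bash

python3 -m jog '[[0,0,0,0,-3,-38,-1],[0,0,0,0,-3,-38,-1],[0,0,0,0,0,-38,-1],[0,0,0,0,0,-38,-1],[0,0,0,0,0,-38,-1]]' >/dev/null
python3 -m jog '[[0,0,0,0,0,0,-1],[0,0,0,0,0,0,-1],[0,0,0,0,0,0,-1],[0,0,0,0,0,0,-1],[0,0,0,0,0,0,-1]]' >/dev/null
python3 - <<'E'
from h import *
p=np.array(ctrl.get_state()["tcp_pos"]);print(proj([p[0],p[1],.066],"wrist"))
im,C=rim(f="w13.png")
E
```

```text
[232.76646734 279.10968567]
t 39.23 tcp [ 0.5061 -0.1156  0.13  ] y [ 0.742 -0.67   0.004] z [ 0.005 -0.001 -1.   ] F [-0.3 -0.4 -0.4] gap 0.0931 q [-0.14  0.57  0.5   1.92 -0.39  0.74 -0.16]
cup_a 0.96 [225. 277.] [ 0.5023 -0.1178  0.035 ] [(0.96, array([270., 270.]), array([ 0.4721, -0.1422,  0.036 ]))]
```

View pics/w13.png

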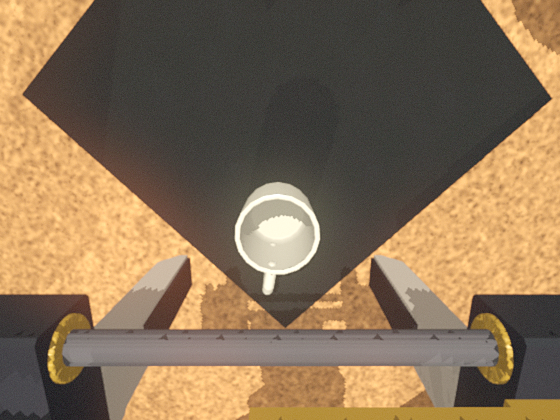

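Cup a is centred between the fingers at (277,234), with its handle 8° off square. I'll grasp it, lift, and turn +68.5° on the way to the hook.

```bash

python3 -m jog '[[0,0,0,0,0,-21,-1],[0,0,0,-1,0,-21,-1],[0,0,0,0,0,-20,-1],[0,0,0,0,0,-20,-1],[0,0,0,0,0,-20,-1]]' 
python3 -m jog '[[0,0,0,0,0,0,1],[0,0,0,0,0,0,1],[0,0,0,0,0,0,1],[0,0,0,0,0,0,1],[0,0,0,0,0,0,1]]' 15
python3 -m jog '[[0,0,0,0,0,0,1],[0,0,0,0,0,0,1],[0,0,0,0,0,0,1],[0,0,0,0,0,0,1],[0,0,0,0,0,0,1]]'
python3 -m jog '[[0,0,0,0,0,33,1],[0,0,0,0,0,40,1],[0,0,0,0,0,40,1],[0,0,0,0,0,40,1],[0,0,0,0,0,40,1]]'
python3 -m jog '[[0,0,6,0,0,30,1],[0,0,6,-7.5,34.5,0,1],[0,0,6,-7.5,34.5,0,1],[0,0,6,-7.5,34.5,0,1],[0,0,6,-7.5,34.5,0,1]]'
python3 -m jog '[[0,0,6,-7.5,34.5,0,1],[0,0,6,-7.5,34.5,0,1],[0,0,6,-7.5,34.5,0,1],[0,0,6,-7.5,34.5,0,1],[0,0,6,-7.5,34.5,0,1]]'
python3 -m jog '[[0,0,6,-7.5,34.5,0,1],[0,0,2.5,-7.5,34.5,0,1],[0,0,0,-7.5,34.5,0,1],[0,0,0,0,0,0,1],[0,0,0,0,0,0,1]]'
python3 - <<'E'
from h import *
st(); w=snap("wrist"); hooks()
cv2.imwrite("pics/w14.png",cv2.resize(w[200:420,180:500,::-1],(800,550)))
E
```

```text
clock: 39.9
tcp_pos: [0.5037, -0.1151, 0.025]
eef_rot: [2.87, 1.276, 0.001]
wrist_force: [0.4, -0.2, -0.0]
finger_gap: 0.0928
clock: 40.32
tcp_pos: [0.5043, -0.1153, 0.0269]
eef_rot: [2.869, 1.276, 0.003]
wrist_force: [0.1, -1.2, 0.0]
finger_gap: 0.064
clock: 40.73
tcp_pos: [0.5041, -0.1152, 0.0267]
eef_rot: [2.87, 1.276, 0.003]
wrist_force: [0.0, 0.9, 5.9]
finger_gap: 0.0593
clock: 41.15
tcp_pos: [0.5026, -0.1149, 0.2203]
eef_rot: [-2.87, -1.275, 0.001]
wrist_force: [0.6, 0.4, -2.0]
finger_gap: 0.0589
clock: 41.57
tcp_pos: [0.4723, 0.0243, 0.2487]
eef_rot: [-2.438, -1.981, -0.0]
wrist_force: [-0.8, 0.7, -1.9]
finger_gap: 0.0586
clock: 41.98
tcp_pos: [0.4347, 0.1967, 0.2485]
eef_rot: [-1.842, -2.545, 0.001]
wrist_force: [1.2, 0.6, -2.2]
finger_gap: 0.0593
clock: 42.4
tcp_pos: [0.4118, 0.301, 0.2479]
eef_rot: [-1.647, -2.674, 0.002]
wrist_force: [0.9, -0.2, -0.5]
finger_gap: 0.0592
t 42.4 tcp [0.4118 0.301  0.2479] y [ 0.893  0.45  -0.002] z [-0.002 -0.    -1.   ] F [ 0.9 -0.2 -0.5] gap 0.0592 q [-0.81  0.37  0.2   1.78 -0.09  1.   -0.12]
stand [0.5791 0.3224] phase -160.3 n 13 res mm [ -3. -12.   3.   5.  -2.  -8.  -5.  -1.   2.   9.   2.   3.  -4.   1.
   6.   3.   8.  -0.   1.   3.   1.  -5.  -0.  -1.  -8.  -0.]
```

View pics/w14.png

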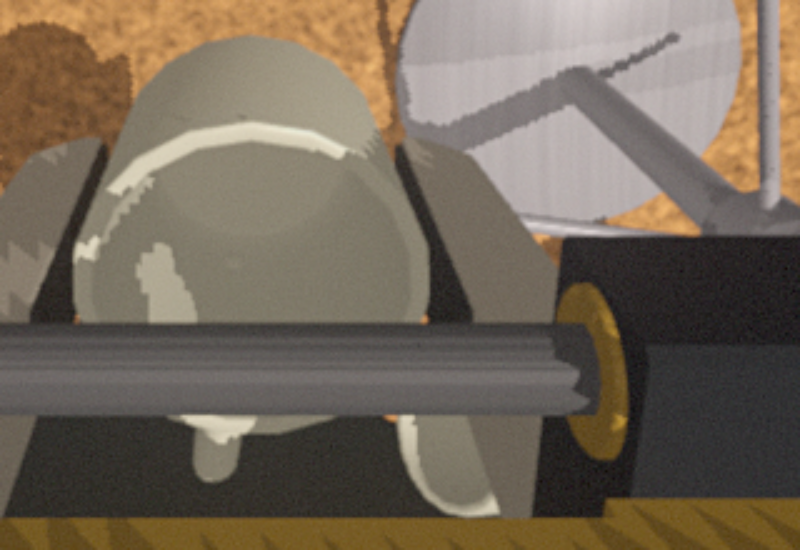

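```bash

python3 - <<'E'
from h import *
a=toz((287.5,390),"wrist",.18);b=toz((294,454),"wrist",.18)
d=(b-a)[:2]; print(a,b,np.degrees(np.arctan2(d[1],d[0])))
p=np.array(ctrl.get_state()["tcp_pos"])[:2];print(p)
for t in(17,18.5,20):
    l=np.array([-np.sin(np.radians(t)),np.cos(np.radians(t))]); print(t,"left of wire",(p-b[:2])@l,(p-a[:2])@l)
E
```

```text
[0.5083336  0.29390962 0.18      ] [0.55433681 0.31061188 0.18      ] 19.954311324443506
[0.41370687 0.29817867]
17 left of wire 0.02922626993922705 0.031748691062733675
18.5 left of wire 0.032831820153779064 0.03407394298810435
20 left of wire 0.03641486907878369 0.03637584233498241
```

```bash

python3 -m jog '[[0,0,0,-1,3,-18,1],[0,0,0,0,0,-18,1],[0,0,0,0,0,-18,1],[0,0,0,0,0,-16,1],[0,0,0,0,0,0,1]]'
python3 -m jog '[[0,0,0,7,2.4,0,1],[0,0,0,7,2.4,0,1],[0,0,0,7,2.4,0,1],[0,0,0,7,2.4,0,1],[0,0,0,0,0,0,1]]'  
python3 -m jog '[[0,0,0,6,2,0,1],[0,0,0,6,2,0,1],[0,0,0,5,1.7,0,1],[0,0,0,0,0,0,1],[0,0,0,0,0,0,1]]'  
python3 - <<'E'
from h import *
st(); hooks()
E
python3 -m jog '[[0,0,0,0,0,-5,1],[0,0,0,0,0,-5,1],[0,0,0,0,0,-5,1],[0,0,0,0,0,-4,1],[0,0,0,0,0,0,1]]'  
python3 -m jog '[[0,0,0,0,0,-1,1],[0,0,0,0,0,-1,1],[0,0,0,0,0,-1,1],[0,0,0,0,0,-1,1],[0,0,0,0,0,0,1]]'  
python3 -m jog '[[0,0,0,0,0,-1,1],[0,0,0,0,0,-1,1],[0,0,0,0,0,0,1],[0,0,0,0,0,0,1],[0,0,0,0,0,0,1]]'
```

```text
clock: 43.27
tcp_pos: [0.4106, 0.3004, 0.1759]
eef_rot: [-1.654, -2.668, 0.01]
wrist_force: [-0.3, -0.6, -1.3]
finger_gap: 0.0592
clock: 43.68
tcp_pos: [0.4431, 0.3123, 0.1795]
eef_rot: [1.656, 2.668, 0.005]
wrist_force: [0.5, -1.4, -1.1]
finger_gap: 0.0588
clock: 44.1
tcp_pos: [0.4576, 0.3171, 0.1785]
eef_rot: [-1.655, -2.67, 0.001]
wrist_force: [0.5, 0.3, -0.3]
finger_gap: 0.0591
t 44.1 tcp [0.4576 0.3171 0.1785] y [ 0.896  0.445 -0.   ] z [-0. -0. -1.] F [ 0.5  0.3 -0.3] gap 0.0591 q [-0.76  0.52  0.18  1.75 -0.12  0.88 -0.07]
stand [0.5788 0.3209] phase -160.8 n 11 res mm [  3.  -2.  -0.  -5. -14.  -1.  -1.   1.   7.  -5.   4.   6. -10.   3.
  -5.   1.   5.   2.  -1.  -8.   1.   3.]
clock: 44.92
tcp_pos: [0.4567, 0.3167, 0.1583]
eef_rot: [-1.654, -2.67, 0.004]
wrist_force: [-0.4, -0.5, -1.0]
finger_gap: 0.0593
clock: 45.33
tcp_pos: [0.4573, 0.3176, 0.1558]
eef_rot: [-1.654, -2.67, -0.001]
wrist_force: [-1.6, 0.7, -0.5]
finger_gap: 0.059
clock: 45.75
tcp_pos: [0.4573, 0.3174, 0.1537]
eef_rot: [-1.655, -2.67, -0.0]
wrist_force: [-1.8, -0.1, 0.8]
finger_gap: 0.059
```

Contact at the same height as before. Release and retreat, then check.

```bash

python3 -m jog '[[0,0,0,0,0,1,0.2],[0,0,0,0,0,0,-1],[0,0,0,0,0,0,-1],[0,0,0,0,0,0,-1],[0,0,0,0,0,0,-1]]'  >/dev/null
python3 -m jog '[[0,0,0,0,0,0,-1],[0,0,0,0,0,0,-1],[0,0,0,0,0,0,-1],[0,0,0,0,0,10,-1],[0,0,0,0,0,20,-1]]'  
python3 -m jog '[[0,0,0,0,0,25,-1],[0,0,0,0,0,25,-1],[0,0,0,0,0,25,-1],[0,0,0,0,0,25,-1],[0,0,0,0,0,28,-1]]'  
python3 -m jog '[[0,0,0,10,-35,0,-1],[0,0,0,10,-35,0,-1],[0,0,0,10,-35,0,-1],[0,0,0,10,-35,0,-1],[0,0,0,10,-35,0,-1]]'
python3 -m jog '[[0,0,0,10,-35,0,-1],[0,0,0,10,-35,0,-1],[0,0,0,0,0,0,-1],[0,0,0,0,0,0,-1],[0,0,0,0,0,0,-1]]'
python3 - <<'E'
from h import *
st(); hooks(); snap("scene");snap("top")
w=snap("wrist"); s=snap("scene");t=snap("top")
f=lambda a:cv2.resize(a,(400,300),interpolation=2)
cv2.imwrite("pics/e15.png",np.vstack([np.hstack([f(s[210:345,300:480]),f(t[135:285,110:310])]),np.hstack([f(s[80:230,130:330]),f(t[135:315,330:570])])])[:,:,::-1])
for n in("top","scene"):
  for l in("guard_rim",): print(n,l,[(round(d["p"],2),np.round(d["at"],1)) for d in ctrl.landmark_of(l,n)])
  for d in ctrl.trace("guard",n)[:1]:
    r=np.argwhere(d["region"]); print(d["p"],r.min(0),r.max(0)); c=r[:,::-1].astype(np.float32); print(cv2.boxPoints(cv2.minAreaRect(c)))
E
```

```text
clock: 46.58
tcp_pos: [0.4559, 0.3162, 0.1833]
eef_rot: [-1.654, -2.669, 0.008]
wrist_force: [-0.4, 0.4, -0.5]
finger_gap: 0.0929
clock: 47.0
tcp_pos: [0.457, 0.3168, 0.3144]
eef_rot: [-1.655, -2.67, 0.001]
wrist_force: [0.2, 1.7, -0.5]
finger_gap: 0.0931
clock: 47.42
tcp_pos: [0.5076, 0.1405, 0.3137]
eef_rot: [1.654, 2.67, 0.002]
wrist_force: [0.2, -0.7, 0.0]
finger_gap: 0.093
clock: 47.83
tcp_pos: [0.5272, 0.0731, 0.3131]
eef_rot: [-1.654, -2.67, -0.002]
wrist_force: [-0.4, 1.0, -0.3]
finger_gap: 0.0928
t 47.83 tcp [0.5272 0.0731 0.3131] y [0.895 0.445 0.001] z [ 0.     0.001 -1.   ] F [-0.4  1.  -0.3] gap 0.0928 q [-0.37  0.35  0.28  1.62 -0.11  1.18  0.39]
stand [0.5792 0.3193] phase -160.9 n 14 res mm [-3. -5. -2. -1.  6.  9. -3. -5.  1.  1. -2. -1.  2.  2.  4.  0.  1. -2.
  4. -0.  7.  7. -3.  1. -4. -4. -4. -2.]
top guard_rim [(0.8, array([221.3, 396.8]))]
0.59 [203 207] [229 228]
[[206.23772 228.38527]
 [208.64757 201.87709]
 [229.02461 203.72954]
 [226.61476 230.23772]]
scene guard_rim [(0.64, array([125.3, 233. ]))]
0.68 [105 175] [164 273]
[[171.31651 156.98383]
 [272.01224 104.11855]
 [275.93237 111.58548]
 [175.23666 164.45074]]
```

View pics/e15.png

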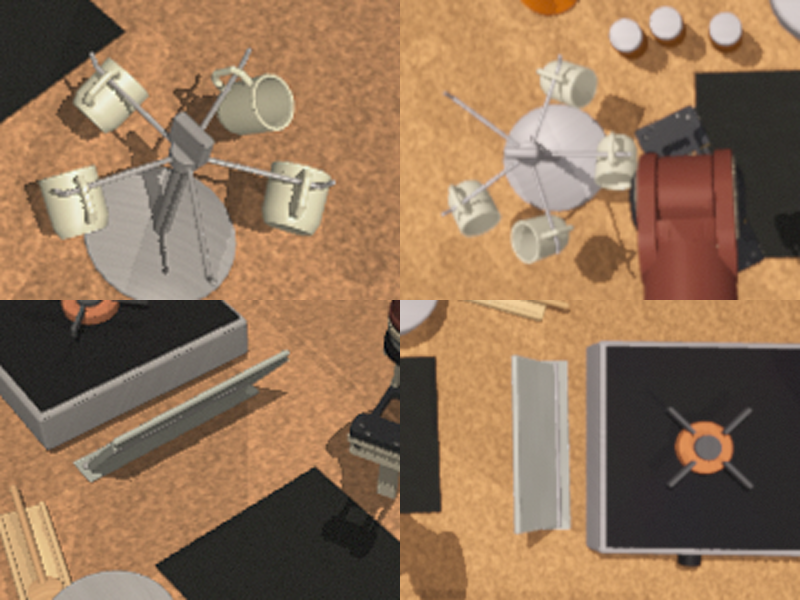

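All four cups hang on the stand (upper views), and the mat shows no cup. The guard rises towards its left edge in the top view: rim at about col 399, hinge at about col 431. I'll triangulate the rim next.

```bash

cat >> h.py <<'E'
def tri(a,b):
    A=[];B=[]
    for px,n in((a,"top"),(b,"scene")):
        K,Rm,e=cam(n); d=np.linalg.inv(K)@[px[1],px[0],1.]; d=Rm@[d[0],-d[1],-d[2]]; d/=np.linalg.norm(d)
        M=np.eye(3)-np.outer(d,d);A.append(M);B.append(M@e)
    x=np.linalg.lstsq(np.vstack(A),np.hstack(B),rcond=None)[0]
    return x,np.linalg.norm(np.vstack(A)@x-np.hstack(B))
E
python3 - <<'E'
from h import *
print("rim mid",tri((221,397.5),(125.5,233)))
# corners: rim ends top: (168.6,398.5),(274,399); scene rim ends from crop s[80:230,130:330]x2
sc=lambda x,y:(80+y/2,130+x/2)
print("rim far",tri((169,398.7),sc(95,462-300)))   # far(+x) end
print("rim near",tri((274,399.5),sc(288,352-300)))
for px in((172,430.5),(273,430.5)): print("hinge",toz(px,"top",.012))
for px in(sc(88,478-300),sc(262,392-300)): print("hinge? scene",toz(px,"scene",.012))
for n in("top","scene"):
    snap(n)
    print(n,[(round(d["p"],2),np.round(d["at"],1)) for d in ctrl.landmark_of("guard_rim",n)])
    print(n,[(round(d["p"],2),np.round(d["at"],1),d["region"].sum()) for d in ctrl.trace("guard_rim",n)])
E
```

```text
rim mid (array([ 0.55870863, -0.30075586,  0.15822072]), np.float64(0.0033287448148158873))
rim far (array([ 0.72249314, -0.32914975,  0.08964795]), np.float64(0.010545981095988522))
rim near (array([ 0.40827306, -0.3098279 ,  0.14478066]), np.float64(0.005171058182456094))
hinge [ 0.71919405 -0.44601398  0.012     ]
hinge [ 0.40129147 -0.44645356  0.012     ]
hinge? scene [ 0.72464097 -0.3821129   0.012     ]
hinge? scene [ 0.40634009 -0.37538675  0.012     ]
top [(0.8, array([221.7, 395.7]))]
top [(0.6, array([222. , 403.9]), np.int64(2600))]
scene [(0.57, array([126.2, 234.5]))]
scene [(0.62, array([129.7, 227.5]), np.int64(699)), (0.36, array([314.3, 284.7]), np.int64(653))]
```

```bash

python3 -m jog '[[0,0,-5.3,3.3,-33,0,1],[0,0,-5.3,3.3,-33,0,1],[0,0,-5.3,3.3,-33,0,1],[0,0,-5.3,3.3,-33,0,1],[0,0,-5.3,3.3,-33,0,1]]' >/dev/null
python3 -m jog '[[0,0,0,3.3,-33,0,1],[0,0,0,3.3,-33,0,1],[0,0,0,3.3,-33,0,1],[0,0,0,3.3,-33,0,1],[0,0,0,3.3,-31,0,1]]' 
python3 - <<'E'
from h import *
C=cam("wrist"); st(); w=snap("wrist","g1.png")
for l in("guard_rim",): print([(round(d["p"],2),np.round(d["at"],1),[toz(d["at"],"wrist",z,C).round(3) for z in(.13,.15)]) for d in ctrl.landmark_of(l,"wrist")])
for d in ctrl.trace("guard","wrist")[:2]:
    r=np.argwhere(d["region"]); print(d["p"],len(r)); print(cv2.boxPoints(cv2.minAreaRect(r[:,::-1].astype(np.float32))))
for n in("top","scene"):
    snap(n); print(n,[(round(d["p"],2),np.round(d["at"],1)) for d in ctrl.landmark_of("guard_rim",n)])
E
```

```text
clock: 49.82
tcp_pos: [0.5603, -0.2578, 0.3127]
eef_rot: [2.223, 2.219, -0.0]
wrist_force: [0.5, -0.2, -0.1]
finger_gap: 0.0308
t 49.82 tcp [ 0.5603 -0.2578  0.3127] y [ 1.    -0.002  0.   ] z [ 0. -0. -1.] F [ 0.5 -0.2 -0.1] gap 0.0308 q [ 0.14  0.52  0.44  1.38 -0.22  1.29  0.59]
[(0.9, array([238.5, 280.7]), [array([ 0.562, -0.305,  0.13 ]), array([ 0.562, -0.298,  0.15 ])]), (0.54, array([  6.1, 291.7]), [array([ 0.572, -0.086,  0.13 ]), array([ 0.571, -0.092,  0.15 ])])]
0.71 9857
[[128.84532 238.10703]
 [433.9444  232.80096]
 [434.7296  277.95255]
 [129.63055 283.2586 ]]
top []
scene [(0.6, array([128.9, 234.6]))]
```

```bash

python3 -m jog '[[0,0,0,0,3,-39,1],[0,0,0,0,2,-39,1],[0,0,0,0,0,-39,1],[0,0,0,0,0,-39,1],[0,0,0,0,0,-35,1]]'
python3 -m jog '[[0,0,0,0,0,0,1],[0,0,0,0,-5,0,1],[0,0,0,0,-5,0,1],[0,0,0,0,-4,0,1],[0,0,0,0,0,0,1]]'
python3 -m jog '[[0,0,0,0,-2,0,1],[0,0,0,0,-2,0,1],[0,0,0,0,-2,0,1],[0,0,0,0,-2,0,1],[0,0,0,0,0,0,1]]'
python3 -m jog '[[0,0,0,0,-2,0,1],[0,0,0,0,-2,0,1],[0,0,0,0,-2,0,1],[0,0,0,0,-2,0,1],[0,0,0,0,0,0,1]]'
python3 -m jog '[[0,0,0,0,-2,0,1],[0,0,0,0,-2,0,1],[0,0,0,0,-2,0,1],[0,0,0,0,-2,0,1],[0,0,0,0,0,0,1]]'
```

```text
clock: 50.58
tcp_pos: [0.5607, -0.2481, 0.1199]
eef_rot: [-2.219, -2.223, -0.001]
wrist_force: [0.4, 0.3, 0.5]
finger_gap: 0.0003
clock: 51.0
tcp_pos: [0.5616, -0.2676, 0.1246]
eef_rot: [2.221, 2.214, 0.001]
wrist_force: [-0.9, -0.4, 0.1]
finger_gap: 0.0002
clock: 51.42
tcp_pos: [0.5603, -0.2735, 0.1218]
eef_rot: [2.223, 2.219, -0.0]
wrist_force: [-0.6, -0.6, -0.3]
finger_gap: 0.0002
clock: 51.83
tcp_pos: [0.5602, -0.2816, 0.1216]
eef_rot: [2.224, 2.219, -0.001]
wrist_force: [-0.4, -0.6, -0.8]
finger_gap: 0.0002
clock: 52.25
tcp_pos: [0.5605, -0.2866, 0.1216]
eef_rot: [-2.219, -2.219, -0.004]
wrist_force: [-0.9, 4.0, 2.7]
finger_gap: 0.0006
```

```bash

python3 -m jog '[[0,0,0,0,-4,1,1],[0,0,0,0,-4,1,1],[0,0,0,0,-4,1,1],[0,0,0,0,-4,1,1],[0,0,0,0,-4,1,1]]'
python3 -m jog '[[0,0,0,0,-4,2,1],[0,0,0,0,-4,2,1],[0,0,0,0,-4,2,1],[0,0,0,0,-4,2,1],[0,0,0,0,0,0,1]]'
python3 - <<'E'
from h import *
st(); C=cam("wrist"); w=snap("wrist","g2.png")
print([(round(d["p"],2),np.round(d["at"],1)) for d in ctrl.landmark_of("guard_rim","wrist")])
for d in ctrl.trace("guard","wrist")[:1]:
    r=np.argwhere(d["region"]); print(d["p"],len(r)); print(cv2.boxPoints(cv2.minAreaRect(r[:,::-1].astype(np.float32))))
for n in("top","scene"):
    snap(n,n+"_g2.png"); print(n,[(round(d["p"],2),np.round(d["at"],1)) for d in ctrl.landmark_of("guard_rim",n)])
    for d in ctrl.trace("guard",n)[:2]: 
        r=np.argwhere(d["region"]); print(n,d["p"],len(r),cv2.boxPoints(cv2.minAreaRect(r[:,::-1].astype(np.float32))).round(0).tolist())
E
```

```text
clock: 52.67
tcp_pos: [0.562, -0.3049, 0.1273]
eef_rot: [-2.217, -2.222, -0.008]
wrist_force: [-0.6, 6.0, 4.1]
finger_gap: 0.0003
clock: 53.08
tcp_pos: [0.5614, -0.3252, 0.1355]
eef_rot: [2.221, 2.219, 0.002]
wrist_force: [2.0, 3.2, 2.7]
finger_gap: 0.0006
t 53.08 tcp [ 0.5614 -0.3252  0.1355] y [ 1.    -0.001  0.002] z [ 0.002 -0.001 -1.   ] F [2.  3.2 2.7] gap 0.0006 q [ 0.28  0.72  0.37  1.54 -0.3   0.94  0.75]
[]
0.75 9183
[[-9.6481383e-02  2.8703012e+02]
 [ 5.5896497e+02  2.8574490e+02]
 [ 5.5906213e+02  3.2799985e+02]
 [ 6.7138672e-04  3.2928506e+02]]
top []
top 0.67 235 [[409.0, 168.0], [418.0, 168.0], [420.0, 209.0], [411.0, 209.0]]
scene [(0.86, array([112.1, 227.1]))]
scene 0.82 1860 [[163.0, 143.0], [264.0, 90.0], [275.0, 110.0], [174.0, 163.0]]
```

```bash

python3 - <<'E'
from h import *
for c in(409,411): print("top edge",c,toz((190,c),"top",.178))
print("before edge",toz((190,399),"top",.158))
for z in(.17,.18,.19): print("scene",toz((112.1,227.1),"scene",z))
for z in(.15,.16): print("scene before",toz((126.5,233.7),"scene",z))
E
```

```text
top edge 409 [ 0.64657723 -0.328462    0.178     ]
top edge 411 [ 0.64666228 -0.33399989  0.178     ]
before edge [ 0.64788912 -0.3063064   0.158     ]
scene [ 0.54616377 -0.34356302  0.17      ]
scene [ 0.55179914 -0.33396463  0.18      ]
scene [ 0.5574345  -0.32436624  0.19      ]
scene before [ 0.5534414 -0.3017043  0.15     ]
scene before [ 0.55889802 -0.29269429  0.16      ]
```

```bash

python3 -m jog '[[0,0,0,0,-4,1,1],[0,0,0,0,-4,1,1],[0,0,0,0,-4,1,1],[0,0,0,0,-4,1,1],[0,0,0,0,-4,1,1]]'
python3 -m jog '[[0,0,0,0,-1,0,1],[0,0,0,0,0,0,1],[0,0,0,0,0,0,1],[0,0,0,0,0,0,1],[0,0,0,0,0,0,1]]'
python3 - <<'E'
from h import *
st()
n="scene"; 
for i in range(2):
    snap(n); print(n,[(round(d["p"],2),np.round(d["at"],1),toz(d["at"],n,.186).round(3)) for d in ctrl.landmark_of("guard_rim",n)])
snap("top")
for d in ctrl.trace("guard","top")[:1]: 
    r=np.argwhere(d["region"]); print(d["p"],len(r),cv2.boxPoints(cv2.minAreaRect(r[:,::-1].astype(np.float32))).round(0).tolist(),toz((190,r[:,1].min()),"top",.186))
E
```

```text
clock: 53.95
tcp_pos: [0.5603, -0.3455, 0.1399]
eef_rot: [2.223, 2.219, -0.0]
wrist_force: [0.2, 3.0, 1.7]
finger_gap: 0.0004
clock: 54.37
tcp_pos: [0.5597, -0.3468, 0.1394]
eef_rot: [2.224, 2.219, -0.003]
wrist_force: [-0.1, -0.3, -0.4]
finger_gap: 0.0001
t 54.37 tcp [ 0.5597 -0.3468  0.1394] y [ 1.    -0.002 -0.001] z [-0.001 -0.001 -1.   ] F [-0.1 -0.3 -0.4] gap 0.0001 q [ 0.31  0.73  0.38  1.5  -0.3   0.97  0.77]
scene [(0.6, array([107. , 220.7]), array([ 0.558, -0.357,  0.186]))]
scene [(0.72, array([105.7, 219.3]), array([ 0.558, -0.364,  0.186]))]
```

```bash

python3 -m jog '[[0,0,0,0,10,0,1],[0,0,0,0,25,0,1],[0,0,0,0,30,0,1],[0,0,0,0,30,10,1],[0,0,0,0,25,30,1]]' >/dev/null
python3 -m jog '[[0,0,0,0,10,40,1],[0,0,0,0,10,40,1],[0,0,0,0,0,40,1],[0,0,0,0,0,30,1],[0,0,0,0,0,0,1]]'
python3 -m jog '[[0,0,0,-20,0,0,1],[0,0,0,-20,0,0,1],[0,0,0,-20,0,0,1],[0,0,0,0,0,0,1],[0,0,0,0,0,0,1]]'
python3 - <<'E'
from h import *
st(); P={}
for n in("scene","top","wrist","scene","top"):
    C=cam(n); snap(n,"f_"+n+".png"); 
    for d in ctrl.landmark_of("guard_rim",n)[:1]: print(n,round(d["p"],2),np.round(d["at"],1),toz(d["at"],n,.186,C).round(4)); P.setdefault(n,[]).append(d["at"])
    for d in ctrl.trace("guard",n)[:1]:
        r=np.argwhere(d["region"]); print("  reg",len(r),cv2.boxPoints(cv2.minAreaRect(r[:,::-1].astype(np.float32))).round(0).tolist())
if "top" in P: print("tri",tri(np.mean(P["top"],0),np.mean(P["scene"],0)))
for l in("cup_a_ear","cup_b_ear","cup_c_ear","hung_a_ear","hook0"):
    print(l,[(round(d["p"],2),toz(d["at"],"scene",.18).round(3)) for d in ctrl.landmark_of(l,"scene") if d["p"]>.3])
for l in ("jar0","jar1","jar2"): print(l,[(round(d["p"],2),toz(d["at"],"scene",0).round(3)) for d in ctrl.landmark_of(l,"scene") if d["p"]>.3])
E
```

```text
clock: 55.5
tcp_pos: [0.5632, -0.2066, 0.3374]
eef_rot: [2.212, 2.212, 0.01]
wrist_force: [-0.5, -0.7, 1.0]
finger_gap: 0.0005
clock: 55.92
tcp_pos: [0.4999, -0.2053, 0.3297]
eef_rot: [-2.223, -2.219, -0.002]
wrist_force: [0.4, -0.3, -0.7]
finger_gap: 0.0004
t 55.92 tcp [ 0.4999 -0.2053  0.3297] y [ 1.    -0.002  0.001] z [ 0.001  0.001 -1.   ] F [ 0.4 -0.3 -0.7] gap 0.0004 q [ 0.03  0.37  0.47  1.57 -0.18  1.24  0.53]
scene 0.64 [107.5 219. ] [ 0.5629 -0.3577  0.186 ]
  reg 2932 [[159.0, 136.0], [260.0, 83.0], [274.0, 111.0], [173.0, 164.0]]
top 0.53 [219.9 424. ] [ 0.5642 -0.3675  0.186 ]
  reg 297 [[416.0, 167.0], [423.0, 167.0], [424.0, 227.0], [417.0, 227.0]]
  reg 924 [[402.0, 314.0], [414.0, 294.0], [467.0, 326.0], [455.0, 346.0]]
scene 0.97 [106.6 220.3] [ 0.5578 -0.3587  0.186 ]
  reg 2849 [[160.0, 136.0], [259.0, 84.0], [273.0, 111.0], [174.0, 163.0]]
top 0.84 [220.7 422.5] [ 0.5619 -0.3634  0.186 ]
  reg 286 [[416.0, 167.0], [422.0, 167.0], [425.0, 227.0], [418.0, 227.0]]
tri (array([ 0.56068118, -0.36404429,  0.18301602]), np.float64(0.004673126392560689))
cup_a_ear [(0.6
[... 190 characters left out ...]
(0.76, array([0.646, 0.421, 0.18 ])), (0.71, array([0.694, 0.287, 0.18 ])), (0.7, array([0.58 , 0.206, 0.18 ])), (0.57, array([0.663, 0.366, 0.18 ])), (0.56, array([0.47, 0.28, 0.18])), (0.54, array([ 0.553, -0.365,  0.18 ]))]
jar0 [(0.95, array([0.763, 0.21 , 0.   ])), (0.75, array([0.782, 0.145, 0.   ])), (0.65, array([0.776, 0.047, 0.   ])), (0.32, array([0.416, 0.384, 0.   ]))]
jar1 [(0.95, array([0.763, 0.21 , 0.   ])), (0.75, array([0.782, 0.145, 0.   ])), (0.65, array([0.776, 0.047, 0.   ])), (0.32, array([0.416, 0.384, 0.   ]))]
jar2 [(0.95, array([0.763, 0.21 , 0.   ])), (0.75, array([0.782, 0.145, 0.   ])), (0.65, array([0.776, 0.047, 0.   ])), (0.32, array([0.416, 0.384, 0.   ]))]
```

```bash

python3 - <<'E'
from h import *
T,S=cam("top"),cam("scene")
obs=[(0,"top",(221.2,396.5)),(0,"scene",(126.7,233.8)),(1,"scene",(112.1,227.1)),(2,"top",(220.3,423.2)),(2,"scene",(107,220))]
tc=[-.286,-.3255,-.347]
def f(v,yh=None):
    y=v[0]; x=v[1]; off=v[2]; th=v[3:6]; o=[]
    for k,n,px in obs:
        P=[x,y+.18*np.cos(th[k]),.012+.18*np.sin(th[k])]
        o+=list((proj(P,n,T if n=="top" else S)-px)/1.5)
    for k in range(3): o.append((y+.18*np.cos(th[k])+off-tc[k])/.002)
    o.append((off-.0125)/.003)
    return o
s=least_squares(f,[-.405,.56,.0125,.9,1.15,1.3]); J=np.linalg.inv(s.jac.T@s.jac)
print(s.x.round(4),"sd",np.sqrt(np.diag(J)).round(4),np.round(s.fun,1),"deg",np.degrees(s.x[3:]))
E
```

```text
[-0.4069  0.5579  0.0127  0.9249  1.1759  1.3104] sd [0.0098 0.0021 0.0023 0.0551 0.05   0.0492] [ 0.5 -0.4 -0.3 -0.6  0.4 -1.6  1.2 -1.2 -0.5 -0.   0.1  0.3 -0.4  0.1] deg [52.99090604 67.37531153 75.07955046]
```

The fit puts the guard at 75.1° ± 2.8°, against a window of 69.3–80.8°. Handing in.

```bash
python3 -c "
from h import *
ctrl.close_job(); st()"
```

```text
the job is handed in; nothing more can be done
the job is handed in; nothing more can be done
```

All three cups from the mat now hang on the stand, one to a hook. The splash guard leans at about 75° and was still there after I let go. The job is handed in; it reported no verdict. I took about 56 s of the 210 s allowed.

**Cups:** A hook already faced the front, so the first cup went straight on. I turned the stand by 72° before each of the other two. Each cup touched the wire at the expected height before I released it. One cup had been knocked about 5 cm aside on the mat before I reached it; I located it again and picked it up from there. The last picture viewed, taken after the third cup, showed four hanging cups, including the one there from the start.

**Guard:** I pushed it up in stages from about 53°. The final fit of the camera and contact readings gave 75.1° ± 2.8°, and the limits are 69.3° to 80.8°. The top and scene cameras disagreed by about 6–8 mm on the rim position, which is 2–3°.

**Checks that were weak or missing:**
- In the final reading the network found the three newly hung cups near their hooks, about 20 mm from the seats or less. It did not report the cup that hung from the start, so only the earlier picture confirms that one.
- The jars read within about 1 cm of where they started, which is the detector's own scatter.
- I had used up the picture views before the guard step, so its angle and the final state were checked by numbers only.

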